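# Draw the flat cartons home, top them with chargers and signal the batch

## Robot

A 7-joint arm with a two-finger parallel gripper is mounted at the origin on the work surface. World frame = base frame: x ahead of the robot, y to its left, z up, the work surface at z = 0. Lengths are in m, angles in rad, forces in N, time in s.
With the tool pointing down it reaches from about 0.4 to 0.85 m from the base axis. Payload 10.4 kg.
Tool frame: the origin (TCP) lies on the centre line of the jaws, within the pads' length; the fingertips stand 8 mm ahead of it and the grasp point (between the pads) lies 11 mm behind it (r.finger_overhang is the distance from the TCP to the fingertips, in m); z points along the fingers, y is the line along which they close (so a half turn about z gives the same grasp; the last joint's range is limited). The gripper opens to 87 mm and grips with 3 to 60 N. Pads are 19 mm wide; open, the fingers measure 117 mm over their backs; the gripper's body (75 mm by 190 mm) begins 51 mm behind the grasp point.
Start: joints at [-1.21, 0.332, -0.065, 1.46, 0.022, 1.35, -0.088], TCP at [0.234, 0.58, 0.231] pointing down, gripper open.
Joint ranges: [-2.6, 2.6], [-0.5, 2.12], [-1.47, 1.34], [0.16, 2.42], [-1.27, 4.41], [0.06, 2.06], [-2.6, 2.6]. Speed limits (rad/s): [2.22, 2.22, 2.79, 2.79, 3.14, 3.14, 3.14].

## Interface

Orientations are given as a unit quaternion [x, y, z, w].
In Python, from bench import r, vision gives the robot as it stands.
- The arm moves only by the tool drive_tool, never from a script. Its argument "series" is a list of rows, each a list of 2 entries, a list of its own where there are three numbers: the shift along the world's x, y, z in cm, then the turn about the world's z in degrees. A call has exactly 10 rows; each row shifts and turns the commanded pose from where the row before left it; what a row does not reach is not made up. A row lasts 1/8 s, in which the tool goes at most 62.5 mm and 10.7 degrees, less where a joint would pass 70% of its speed; a pose out of reach is approached as far as the arm can. A call with a gripper value outside its range is refused whole. "hand" is the closure, from 0 (fully open) to 1 (shut), set as the call begins (left out, the last holds). The fingers move at their own pace and stop on an object; "newtons" is the grip in N (left out, the last holds). Time passes only in rows, so rows that do not move let the fingers close, or fill a call up. It gives the time, the measured TCP pose, the force, the opening and the grip force at its end, in the units of the state.
- r.read_state(): the state, without advancing time (a new reading comes with each control period).
- vision.camera(name): name is "scene" or "top" or "wrist"; returns a dict with "color" (400x640x3 uint8, red, green, blue), "intrinsics" (3x3 intrinsics, pixels), "R" (3x3) and "t" (3): a world point X has camera coordinates R X + t; the wrist camera has in their place "mount" (4x4, takes a point from camera to tool coordinates, whose origin is the TCP and whose axes are the flange's). Camera axes: x right, y down, z forward; pixel columns grow to the right and rows downward; lengths in m; the calibration is good to about 2 mm. A picture is of the moment at which its call begins: read the wrist's pose just before it. There is no depth.
- r.close_job(): hands the job in; it is judged then, once.
The state is a dict: "time": time; "joint_positions": joint angles; "joint_vel": joint speeds; "joint_torque": joint torques, N m; "ee_pos": TCP position; "eef_rot": TCP orientation; "ft_force": force on the tool from outside, world axes, zero at the start; "torque": the same for the moment, N m; "width": finger opening in m; "grip_force": force on a finger pad.
Only numpy, scipy, OpenCV 4.12 (cv2) and the standard library are available. Lean on these libraries where they do the work, as an engineer would, in place of code of your own. Each camera call takes 0.05 s, during which the arm holds its last target. There are 200 camera calls.

## Task

Clear the roll of tape off the deck into the blue tote, then draw every flat carton toward you by pressing on its top and sliding it, never lifting it, until it sits flush against the stop bar. When all are home, stand exactly one charger box on the middle of each carton (a spare stays on the supply mat), and last of all press the red roller of the limit switch down just until it clicks, hold it there for half a second without overtravel, and let it go. Leave the other things on the bench alone.

Things in the scene. Friction and masses are not known exactly. Their poses are not given: they have to be found in the camera images.
- carton1_mid (a point): Flat brown cardboard carton, 110 (its x) x 105 (its y) x 20 mm high, 0.14 to 0.28 kg, too wide to grasp; this point is its centre, half-way up, so its top is 10 mm above it and its front edge 55 mm towards its -x. It lies loose on the smooth white deck and slides easily there (friction about 0.3; finger pads grip its top better): press about 8 to 12 N on the middle of its top and pull. Two or three of the cartons are present.
- carton2_mid (a point): Flat brown cardboard carton, 110 (its x) x 105 (its y) x 20 mm high, 0.14 to 0.28 kg, too wide to grasp; this point is its centre, half-way up, so its top is 10 mm above it and its front edge 55 mm towards its -x. It lies loose on the smooth white deck and slides easily there (friction about 0.3; finger pads grip its top better): press about 8 to 12 N on the middle of its top and pull. Two or three of the cartons are present.
- carton3_mid (a point): Flat brown cardboard carton, 110 (its x) x 105 (its y) x 20 mm high, 0.14 to 0.28 kg, too wide to grasp; this point is its centre, half-way up, so its top is 10 mm above it and its front edge 55 mm towards its -x. It lies loose on the smooth white deck and slides easily there (friction about 0.3; finger pads grip its top better): press about 8 to 12 N on the middle of its top and pull. Two or three of the cartons are present.
- stop_face (a point): Aluminium stop bar (an upright fence) clamped across the robot-side part of the deck: 400 mm long, 44 mm high above the deck, 10 mm thick. This point is at the middle of the face that looks to the cartons, 7 mm above the deck; its x axis points square away from that face, towards the cartons, y runs along the bar. A carton that is home has its centre 55 mm along +x from this face. The bar does not give.
- deck: White low deck with blue rim, 300 (x) x 410 (y) x 30 mm high, fixed; origin is the centre of its underside, its top is 30 mm above the table.
- tape_mid (a point): Yellow roll of tape, 58 mm diameter, 26 mm high, lying flat on the deck between the cartons and the stop bar; this point is its centre, half-way up.
- charger1_mid (a point): White charger box with an orange band, 44 (its x) x 40 (its y) x 34 mm high, 60 g; this point is its centre, half-way up. It may stand on any face. It starts on the black supply mat (3 mm thick). Always three of them.
- charger2_mid (a point): White charger box with an orange band, 44 (its x) x 40 (its y) x 34 mm high, 60 g; this point is its centre, half-way up. It may stand on any face. It starts on the black supply mat (3 mm thick). Always three of them.
- charger3_mid (a point): White charger box with an orange band, 44 (its x) x 40 (its y) x 34 mm high, 60 g; this point is its centre, half-way up. It may stand on any face. It starts on the black supply mat (3 mm thick). Always three of them.
- tote_in (a point): Small open blue tote, fixed, 140 x 140 x 50 mm high outside, 5 mm walls; this point is the centre of its inner floor.
- roller (a point): Red roller at the end of the limit switch's lever: 18 mm diameter, 14 mm wide; this point is its centre (its top is 9 mm higher), 55 mm along -x from the lever's hinge. Pressing down on its top turns the lever down.
- lever (a joint): Angle of the switch's roller lever: 0 at rest (lever level), growing as the roller goes down. It clicks at 0.20 rad (roller 11 mm down) and is overtravelled beyond 0.42 rad (22 mm down). A spring brings it back: about 1.5 N on the roller to start it, 4.5 N at the click, 7.5 N at overtravel.
- scanner: Barcode scanner on a stand, 104 mm high; not part of the job, leave it alone. Origin at the centre of its underside.
- label_roll: Upright roll of white labels, 90 mm diameter, 60 mm high; not part of the job, leave it alone. Origin at the centre of its underside.
- mug: White mug, 90 mm high; not part of the job, leave it alone. Origin at the centre of its underside.
- tape_measure: Yellow tape measure, 65 x 36 x 50 mm; not part of the job, leave it alone. Origin at the centre of its underside.
- stapler: Red and black stapler, 130 x 30 x 40 mm; not part of the job, leave it alone. Origin at the centre of its underside.
- supply_mat: Black rubber mat, 260 (x) x 120 (y) x 3 mm, fixed, on which the charger boxes start; origin at the centre of its underside.

How it is judged:
On the way, in this order (a step that is already met when the one before it is completed fails the run):
1. the tape roll is in the tote (x of tape_mid in the frame of tote_in between -0.065 and 0.065 m and y of tape_mid in the frame of tote_in between -0.065 and 0.065 m and z of tape_mid in the frame of tote_in below 0.04 m), for 0.2 s.
2. every carton lies flush against the stop bar (x of carton1_mid in the frame of stop_face between 0.049 and 0.06 m and angle between the x axis of each of carton1_mid, carton2_mid, carton3_mid and the x axis of stop_face, either way round below 0.06 rad and x of carton2_mid in the frame of stop_face between 0.049 and 0.06 m and x of carton3_mid in the frame of stop_face between 0.049 and 0.06 m), for 0.2 s.
3. one charger box stands on each carton (((x of charger1_mid in the frame of carton1_mid between -0.025 and 0.025 m and y of charger1_mid in the frame of carton1_mid between -0.025 and 0.025 m and z of charger1_mid in the frame of carton1_mid between 0.022 and 0.036 m) or (x of charger2_mid in the frame of carton1_mid between -0.025 and 0.025 m and y of charger2_mid in the frame of carton1_mid between -0.025 and 0.025 m and z of charger2_mid in the frame of carton1_mid between 0.022 and 0.036 m) or (x of charger3_mid in the frame of carton1_mid between -0.025 and 0.025 m and y of charger3_mid in the frame of carton1_mid between -0.025 and 0.025 m and z of charger3_mid in the frame of carton1_mid between 0.022 and 0.036 m)) and ((x of charger1_mid in the frame of carton2_mid between -0.025 and 0.025 m and y of charger1_mid in the frame of carton2_mid between -0.025 and 0.025 m and z of charger1_mid in the frame of carton2_mid between 0.022 and 0.036 m) or (x of charger2_mid in the frame of carton2_mid between -0.025 and 0.025 m and y of charger2_mid in the frame of carton2_mid between -0.025 and 0.025 m and z of charger2_mid in the frame of carton2_mid between 0.022 and 0.036 m) or (x of charger3_mid in the frame of carton2_mid between -0.025 and 0.025 m and y of charger3_mid in the frame of carton2_mid between -0.025 and 0.025 m and z of charger3_mid in the frame of carton2_mid between 0.022 and 0.036 m)) and ((x of charger1_mid in the frame of carton3_mid between -0.025 and 0.025 m and y of charger1_mid in the frame of carton3_mid between -0.025 and 0.025 m and z of charger1_mid in the frame of carton3_mid between 0.022 and 0.036 m) or (x of charger2_mid in the frame of carton3_mid between -0.025 and 0.025 m and y of charger2_mid in the frame of carton3_mid between -0.025 and 0.025 m and z of charger2_mid in the frame of carton3_mid between 0.022 and 0.036 m) or (x of charger3_mid in the frame of carton3_mid between -0.025 and 0.025 m and y of charger3_mid in the frame of carton3_mid between -0.025 and 0.025 m and z of charger3_mid in the frame of carton3_mid between 0.022 and 0.036 m))), for 0.2 s.
4. the switch is held clicked, cartons home and topped (all of step 2 and all of step 3 and value of joint lever above 0.2 rad), for 0.3 s.
At the end, for the whole second after the job is handed in: Tape roll in the tote; each carton within 5 mm of the stop bar and square to it; one charger box flat on each carton, within 25 mm of its middle each way, boxes over 58 mm apart; a spare charger on the supply mat; lever at rest; nothing touched (all of step 1 and all of step 2 and all of step 3 and distance between charger1_mid and charger2_mid above 0.058 m and distance between each of charger1_mid, charger2_mid and charger3_mid above 0.058 m and ((x of charger1_mid in the frame of supply_mat between -0.135 and 0.135 m and y of charger1_mid in the frame of supply_mat between -0.07 and 0.07 m and z of charger1_mid in the frame of supply_mat below 0.03 m) or height (world z) of charger1_mid above 0.055 m) and ((x of charger2_mid in the frame of supply_mat between -0.135 and 0.135 m and y of charger2_mid in the frame of supply_mat between -0.07 and 0.07 m and z of charger2_mid in the frame of supply_mat below 0.03 m) or height (world z) of charger2_mid above 0.055 m) and ((x of charger3_mid in the frame of supply_mat between -0.135 and 0.135 m and y of charger3_mid in the frame of supply_mat between -0.07 and 0.07 m and z of charger3_mid in the frame of supply_mat below 0.03 m) or height (world z) of charger3_mid above 0.055 m) and value of joint lever below 0.08 rad).
It fails at once if a carton is lifted off the deck or tipped (height (world z) of any of carton1_mid, carton2_mid, carton3_mid above 0.055 m or angle between any of carton1_mid, carton2_mid, carton3_mid's own z axis and vertical above 0.25 rad).
It fails at once if the switch lever is overtravelled (value of joint lever above 0.42 rad).
It fails at once if a bystander is moved more than 40 mm (distance of any of scanner, label_roll, mug, tape_measure, stapler from where it was at the start of the episode above 0.04 m).
Of carton1, carton2, carton3 only 2 to 3 are there at a start; the rules pass over those that are not, and their reading is None.
At some moment in a run one of charger1, charger2, charger3, tape may be knocked a few centimetres aside while the robot is not near it.
Once in a run the grip may slacken for a moment while it holds something.
It also fails if it takes over 210 s, if anything falls off the work surface, if the arm or the gripper's body presses on something with over 40 N, if the wrist force passes 120 N, or if a joint passes its speed limit or range.

## Working session

There is one attempt and no reset: what is moved stays moved. The work goes in short steps, Python scripts to look and compute and a tool call to move; the robot and the scene stay as the last step left them, time stands still between calls to the robot, and variables do not carry over. Pictures are saved under pics/ and viewed, at most 15 in all, crops included, and the job is handed in when it is done.

Besides the shell and the picture viewer there is one more tool, called by a JSON object that holds its "op" and its "data", one argument or row to a line. drive_tool: Moves the arm, as the interface text tells. Its arguments: {"type":"object","properties":{"series":{"type":"array"},"hand":{"type":"number"},"newtons":{"type":"number"}},"required":["series"]}

```bash
mkdir -p pics; cat > h.py <<'E'
import numpy as np, cv2
from bench import r, vision
def snap(name,fn=None):
    s=r.read_state(); c=vision.camera(name)
    if fn: cv2.imwrite('pics/'+fn,c['color'][:,:,::-1])
    return s,c
def ray(c,px,z,s=None):
    K=np.array(c['intrinsics']); px=np.atleast_2d(px).astype(float)
    d=np.c_[px,np.ones(len(px))]@np.linalg.inv(K).T
    if 'R' in c: R=np.array(c['R']); o=-R.T@np.array(c['t']); D=d@R
    else:
        from scipy.spatial.transform import Rotation as Ro
        M=np.array(c['mount']); Rw=Ro.from_quat(s['eef_rot']).as_matrix()
        o=Rw@M[:3,3]+np.array(s['ee_pos']); D=d@(Rw@M[:3,:3]).T
    return o+D*((z-o[2])/D[:,2])[:,None]
E
python3 - <<'E'
from h import *
s,c=snap('top','top0.png'); snap('scene','scene0.png')
print(s); print(c['intrinsics'],c['R'],c['t'])
E
```

```text
{'time': 0.0, 'joint_positions': array([-1.20962484,  0.33286795, -0.06467147,  1.46095315,  0.02158263,
        1.34989603, -0.08847114]), 'joint_vel': array([-0.00084649, -0.00116265,  0.00014535,  0.00068058,  0.00019918,
        0.00118424, -0.00057139]), 'joint_torque': array([ 7.13348090e-04, -6.23255396e+01,  2.51320977e-02, -3.89902210e+01,
       -6.13814872e-02,  3.96105624e-02,  1.40867296e-04]), 'ee_pos': array([0.23388587, 0.57917741, 0.22975066]), 'eef_rot': array([ 1.90700840e-01,  9.81647940e-01, -7.06885234e-04, -1.07153480e-04]), 'ft_force': array([-0.39391073,  0.39261688, -0.71226189]), 'torque': array([-0.02470063, -0.04372518,  0.03472288]), 'grip_force': 0.0, 'width': 0.08714338654688152}
[[473.03714902   0.         322.72464193]
 [  0.         473.03714902 205.92042327]
 [  0.           0.           1.        ]] [[ 0.02733323 -0.99960578  0.00641692]
 [-0.98192575 -0.02805136 -0.18717624]
 [ 0.18728246 -0.00118481 -0.98230539]] [0.04271412 0.59712829 1.44229423]
```

View pics/top0.png

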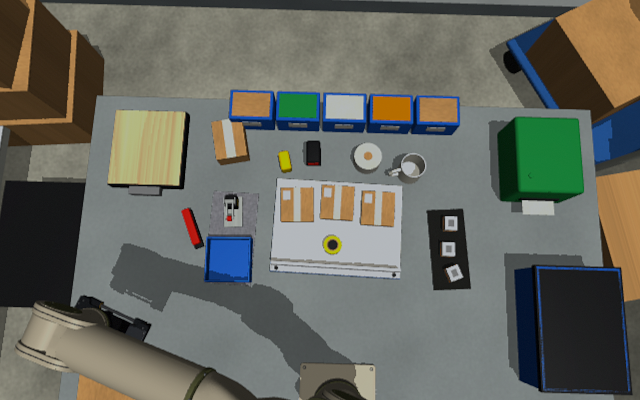

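View pics/scene0.png

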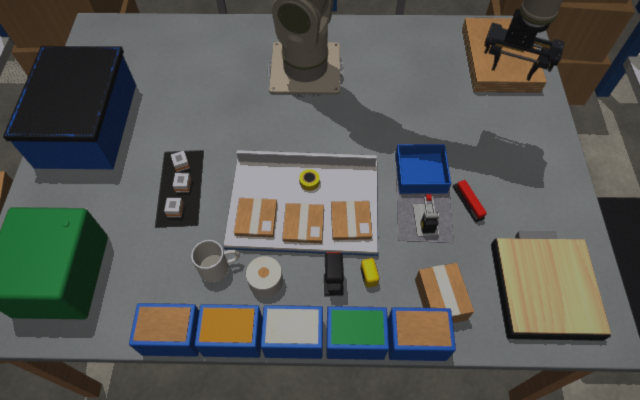

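The top view shows three cartons at about (297,204), (337,202) and (378,208), and the tape at (332,244). The chargers are at (451,223), (448,249) and (454,273), the tote at (229,259), the red roller near (230,218) and the stop bar along row 271.

```bash
cat > m.py <<'E'
from h import *
def blobs(m,amin):
    n,l,st,ce=cv2.connectedComponentsWithStats(m.astype(np.uint8))
    return [(i,st[i,4],ce[i],l==i) for i in range(1,n) if st[i,4]>=amin]
def rect(c,mask,z,s=None,close=0):
    m=mask.astype(np.uint8)
    if close: m=cv2.morphologyEx(m,cv2.MORPH_CLOSE,np.ones((close,close)))
    k=max(cv2.findContours(m,0,1)[0],key=cv2.contourArea)[:,0]
    P=ray(c,k,z,s)[:,:2]
    (x,y),(w,h),a=cv2.minAreaRect((P*1000).astype(np.float32))
    return round(x/1000,4),round(y/1000,4),round(w,1),round(h,1),round(a,1)
E
python3 - <<'E'
from m import *
s,c=snap('top'); im=c['color']; hsv=cv2.cvtColor(im,cv2.COLOR_RGB2HSV); H,S,V=cv2.split(hsv)
def roi(x0,x1,y0,y1):
    m=np.zeros(H.shape,bool); m[y0:y1,x0:x1]=1; return m
br=(H>5)&(H<22)&(S>70)&roi(272,400,178,235)
for b in blobs(br,50): print('brown',b[1],b[2])
cl=cv2.morphologyEx(br.astype(np.uint8),cv2.MORPH_CLOSE,np.ones((1,9)))
for x0,x1 in((272,317),(317,357),(357,400)): print('carton',rect(c,(br&roi(x0,x1,178,235)),.05) if 0 else None)
for b in blobs(cl,400): print('c',rect(c,b[3],.05))
ye=(H>20)&(H<35)&(S>120)&roi(315,350,230,260); print('tape',rect(c,ye,.056))
wh=(V>140)&(S<60)&roi(437,468,212,288)
for b in blobs(wh,60): print('chg',b[1],rect(c,b[3],.037))
mat=(V<60)&roi(425,480,200,295); print('mat',rect(c,mat,.003))
bl=(H>100)&(H<125)&(S>150)&roi(200,258,230,290); print('tote',rect(c,bl,.05))
rd=((H<6)|(H>172))&(S>150)&roi(215,250,190,230); 
for b in blobs(rd,4): print('roller',b[1],b[2],ray(c,b[2],.06))
print('stop pts',ray(c,[[272,269],[398,275]],.074))
g=cv2.resize(im[170:290,200:480],None,fx=2.85,fy=2.85,interpolation=2); cv2.imwrite('pics/crop.png',g[:,:,::-1])
E
```

```text
brown 363 [327.04132231 203.55922865]
brown 421 [306.57244656 204.56294537]
brown 433 [346.77598152 203.01154734]
brown 364 [287.12637363 206.64285714]
brown 376 [367.625      209.38829787]
brown 436 [387.5412844  208.77981651]
carton None
carton None
carton None
c (0.6037, 0.0139, 362.9, 124.6, 88.9)
tape (0.4742, 0.0271, 53.2, 56.2, 1.6)
chg 134 (0.557, -0.3501, 35.2, 43.3, 88.8)
chg 144 (0.4738, -0.3406, 41.1, 39.0, 1.6)
chg 138 (0.3993, -0.3572, 43.1, 38.2, 22.7)
mat (0.4774, -0.3498, 257.7, 117.7, 3.9)
tote (0.4211, 0.3492, 136.5, 146.6, 1.6)
roller 20 [228.9  218.15] [[0.54749118 0.35283943 0.06      ]]
stop pts [[ 0.39211344  0.20870225  0.074     ]
 [ 0.38460233 -0.17581101  0.074     ]]
```

View pics/crop.png

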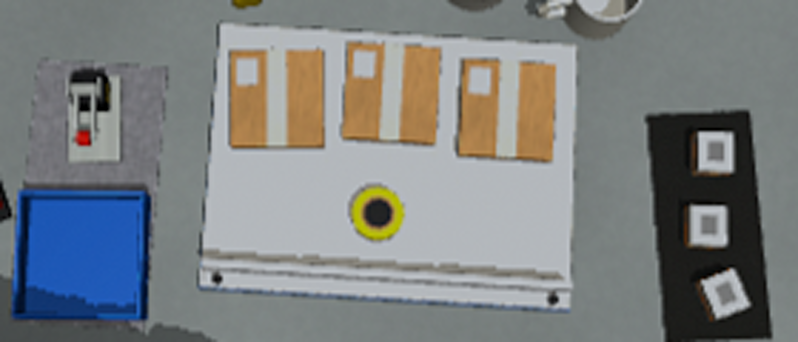

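The crop shows the deck and stop bar turned by about -1°, with three near-square cartons. All three chargers stand upright, one of them rotated. Next is a wrist view from above the deck.

{"op": "drive_tool", "data": {
  "series": [
    [[2.4, -5.5, 1.2], 2.2],
    [[2.4, -5.5, 1.2], 2.2],
    [[2.4, -5.5, 1.2], 2.2],
    [[2.4, -5.5, 1.2], 2.2],
    [[2.4, -5.5, 1.2], 2.2],
    [[2.4, -5.5, 1.2], 2.2],
    [[2.4, -5.5, 1.2], 2.2],
    [[2.4, -5.5, 1.2], 2.2],
    [[2.4, -5.5, 1.2], 2.2],
    [[2.4, -5.5, 1.2], 2.2]
  ],
  "hand": 0,
  "newtons": 15
}}

```text
time: 1.4
ee_pos: [0.4743, 0.0276, 0.351]
eef_rot: [-0.001, 1.0, 0.0, 0.0]
ft_force: [1.5, 0.6, -0.7]
width: 0.0872
grip_force: 0.0
```

{"op": "drive_tool", "data": {
  "series": [
    [[0, 0, 0], 0],
    [[0, 0, 0], 0],
    [[0, 0, 0], 0],
    [[0, 0, 0], 0],
    [[0, 0, 0], 0],
    [[0, 0, 0], 0],
    [[0, 0, 0], 0],
    [[0, 0, 0], 0],
    [[0, 0, 0], 0],
    [[0, 0, 0], 0]
  ]
}}

```text
time: 2.65
ee_pos: [0.474, 0.0295, 0.3506]
eef_rot: [-0.0, 1.0, 0.0, -0.0]
ft_force: [0.7, -0.0, 0.8]
width: 0.0867
grip_force: 0.0
```

```bash
python3 - <<'E'
from m import *
s,c=snap('wrist','w1.png'); print(s['ee_pos'],s['eef_rot'],c['mount'],c['intrinsics'][0],s['ft_force'])
print(ray(c,[[0,0],[639,0],[639,399],[0,399]],.05,s))
E
```

```text
[0.47401652 0.02954649 0.35055549] [-7.22828770e-05  9.99999997e-01  2.99385930e-05 -2.87765592e-05] [[ 1.21447881e-04 -9.68643194e-01 -2.48455928e-01  6.71708660e-02]
 [ 9.99999355e-01 -1.62848998e-04  1.12370181e-03  4.42298522e-04]
 [-1.12892691e-03 -2.48455904e-01  9.68642550e-01 -1.55153894e-01]
 [ 0.00000000e+00  0.00000000e+00  0.00000000e+00  1.00000000e+00]] [283.21005583   0.         320.53942438] [ 0.65029453 -0.049639    0.82617732]
[[ 0.23623254 -0.42055818  0.05      ]
 [ 0.23559171  0.47961876  0.05      ]
 [ 0.94610932  0.67854044  0.05      ]
 [ 0.94463129 -0.61925613  0.05      ]]
```

View pics/w1.png

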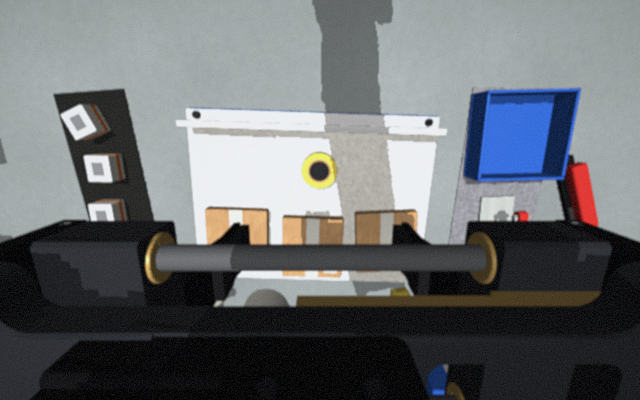

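The wrist view shows the tape at (319,170) and the stop bar running from about (178,124) to (446,132). The tote is at (522,135), and the gripper hides the lower part of the picture.

```bash
python3 - <<'E'
from m import *
s,c=snap('wrist'); im=c['color']; g=cv2.cvtColor(im,cv2.COLOR_RGB2GRAY).astype(int)
for x in (182,200,250,300,360,410,430,440): print(x,list(g[104:146:1,x]))
H,S,V=cv2.split(cv2.cvtColor(im,cv2.COLOR_RGB2HSV))
ye=(H>20)&(H<35)&(S>120); ye[:140]=0; ye[195:]=0; print('tape',rect(c,ye,.056,s))
bl=(H>100)&(H<125)&(S>150); bl[:, :450]=0; bl[200:]=0; print('tote',rect(c,bl,.05,s))
E
```

```text
182 [np.int64(172), np.int64(168), np.int64(172), np.int64(173), np.int64(171), np.int64(173), np.int64(174), np.int64(176), np.int64(175), np.int64(177), np.int64(176), np.int64(177), np.int64(175), np.int64(169), np.int64(169), np.int64(179), np.int64(219), np.int64(234), np.int64(240), np.int64(238), np.int64(239), np.int64(235), np.int64(211), np.int64(180), np.int64(172), np.int64(175), np.int64(174), np.int64(176), np.int64(179), np.int64(176), np.int64(178), np.int64(176), np.int64(177), np.int64(177), np.int64(177), np.int64(176), np.int64(176), np.int64(176), np.int64(179), np.int64(170), np.int64(169), np.int64(172)]
200 [np.int64(169), np.int64(169), np.int64(162), np.int64(156), np.int64(170), np.int64(223), np.int64(237), np.int64(235), np.int64(209), np.int64(176), np.int64(149), np.int64(145), np.int64(159), np.int64(182), np.int64(220), np.int64(232), np.int64(238), np.int64(239), np.int64(237), np.int64(238), np.int64(238), np.int64(241), np.int64(232), np.int64(201), np.int64(176), np.int64(176), np.int64(176), np.int64(177), np.int64(176), np.int64(193), np.int64(2
[... 3355 characters left out ...]
73), np.int64(175), np.int64(178), np.int64(176), np.int64(175), np.int64(175), np.int64(176), np.int64(173), np.int64(171), np.int64(172), np.int64(171), np.int64(175), np.int64(179), np.int64(183), np.int64(180), np.int64(181), np.int64(176), np.int64(178), np.int64(176), np.int64(176), np.int64(176), np.int64(173), np.int64(173), np.int64(183), np.int64(206), np.int64(232), np.int64(237), np.int64(238), np.int64(236), np.int64(240), np.int64(230), np.int64(201), np.int64(175), np.int64(169), np.int64(172), np.int64(178), np.int64(175), np.int64(178), np.int64(179), np.int64(176), np.int64(177), np.int64(176)]
tape (0.4763, 0.0282, 53.7, 54.5, 71.2)
tote (0.4257, 0.3446, 142.6, 165.9, 1.3)
```

{"op": "drive_tool", "data": {
  "series": [
    [[0.1, -0.1, -5], 0],
    [[0, 0, -5], 0],
    [[0, 0, -5], 0],
    [[0, 0, -5], 0],
    [[0, 0, -4], 0],
    [[0, 0, -3], 0],
    [[0, 0, -2], 0],
    [[0, 0, -1.2], 0],
    [[0, 0, -0.7], 0],
    [[0, 0, 0], 0]
  ]
}}

```text
time: 4.0
ee_pos: [0.4751, 0.0286, 0.0417]
eef_rot: [-0.0, 1.0, 0.0, -0.0]
ft_force: [0.0, -0.1, 0.2]
width: 0.0868
grip_force: 0.0
```

{"op": "drive_tool", "data": {
  "series": [
    [[0, 0, 0], 0],
    [[0, 0, 0], 0],
    [[0, 0, 0], 0],
    [[0, 0, 0], 0],
    [[0, 0, 0], 0],
    [[0, 0, 0], 0],
    [[0, 0, 0], 0],
    [[0, 0, 0], 0],
    [[0, 0, 0], 0],
    [[0, 0, 0], 0]
  ],
  "hand": 1,
  "newtons": 25
}}

```text
time: 5.25
ee_pos: [0.4751, 0.0286, 0.0418]
eef_rot: [-0.0, 1.0, 0.0, 0.0]
ft_force: [-1.5, 0.0, 5.0]
width: 0.0574
grip_force: 25.0
```

```bash
python3 - <<'E'
from m import *
s=r.read_state(); _,c=snap('wrist'); 
s0={'ee_pos':[0.47402,0.02955,0.35056],'eef_rot':[0,1,0,0]}
P=ray(c,[[182,126.2],[250,129.3],[300,130.2],[410,134],[440,134.8]],.074,s0); print(P); print(np.polyfit(P[:,1],P[:,0],1))
# bar ends
print(ray(c,[[178,122],[446,132]],.074,s0))
E
```

```text
[[ 4.08227681e-01 -1.74136887e-01  7.40000000e-02]
 [ 4.12667358e-01 -7.40060063e-02  7.40000000e-02]
 [ 4.13956529e-01  2.73679448e-05  7.40000000e-02]
 [ 4.19440440e-01  1.63610662e-01  7.40000000e-02]
 [ 4.20599230e-01  2.08397502e-01  7.40000000e-02]]
[0.03155561 0.41419635]
[[ 0.40223623 -0.17929331  0.074     ]
 [ 0.41653577  0.21688996  0.074     ]]
```

{"op": "drive_tool", "data": {
  "series": [
    [[0, 0, 2], 0],
    [[0, 0, 4], 0],
    [[0, 0, 4], 0],
    [[0, 0, 0], 0],
    [[-0.4, 3, 0], 0],
    [[-0.9, 5, 0], 0],
    [[-0.9, 5, 0], 0],
    [[-0.9, 5, 0], 0],
    [[-0.9, 5, 0], 0],
    [[-0.5, 4, 0], 0]
  ]
}}

```text
time: 6.55
ee_pos: [0.4286, 0.3004, 0.1402]
eef_rot: [-0.001, 1.0, -0.0, -0.001]
ft_force: [0.5, -0.4, 0.1]
width: 0.0575
grip_force: 25.0
```

{"op": "drive_tool", "data": {
  "series": [
    [[-0.4, 3, 0], 0],
    [[-0.2, 1.5, 0], 0],
    [[0, 0.3, 0], 0],
    [[0, 0, -2], 0],
    [[0, 0, -3], 0],
    [[0, 0, -2.5], 0],
    [[0, 0, -1], 0],
    [[0, 0, 0], 0],
    [[0, 0, 0], 0],
    [[0, 0, 0], 0]
  ]
}}

```text
time: 7.8
ee_pos: [0.4245, 0.3469, 0.0575]
eef_rot: [-0.0, 1.0, 0.001, 0.0]
ft_force: [-0.0, -0.9, -0.7]
width: 0.0574
grip_force: 25.0
```

{"op": "drive_tool", "data": {
  "series": [
    [[0, 0, 0], 0],
    [[0, 0, 0], 0],
    [[0, 0, 0], 0],
    [[0, 0, 0], 0],
    [[0, 0, 0], 0],
    [[0, 0, 2], 0],
    [[0, 0, 4], 0],
    [[0, 0, 5], 0],
    [[0, 0, 5], 0],
    [[0, 0, 0], 0]
  ],
  "hand": 0.15
}}

```text
time: 9.05
ee_pos: [0.4256, 0.3478, 0.2208]
eef_rot: [0.0, 1.0, 0.003, 0.002]
ft_force: [1.7, -0.3, -1.0]
width: 0.0741
grip_force: 0.0
```

{"op": "drive_tool", "data": {
  "series": [
    [[-1, -4, 3], 0],
    [[-1, -4, 3], 0],
    [[-1, -4, 3], 0],
    [[-1, -4, 1], 0],
    [[-1, -4, 0], 0],
    [[-1, -4, 0], 0],
    [[-1, -4, 0], 0],
    [[0, -4, 0], 0],
    [[0, 0, 0], 0],
    [[0, 0, 0], 0]
  ],
  "hand": 1
}}

```text
time: 10.3
ee_pos: [0.3539, 0.0271, 0.3162]
eef_rot: [-0.0, 1.0, 0.0, -0.0]
ft_force: [-0.5, 1.0, -0.3]
width: 0.0004
grip_force: 0.0
```

```bash
python3 - <<'E'
from m import *
s,c=snap('wrist'); _,t=snap('top')
out=np.vstack([c['color'],t['color'][100:300]]); cv2.imwrite('pics/w2.png',out[:,:,::-1]); print(s['ee_pos'],s['eef_rot'])
for n,cc,ss in(('w',c,s),('t',t,None)):
    H,S,V=cv2.split(cv2.cvtColor(cc['color'],cv2.COLOR_RGB2HSV))
    for b in blobs((H>20)&(H<35)&(S>120),40): print(n,b[1],b[2],ray(cc,b[2],.03,ss))
E
```

```text
[0.35385271 0.02712451 0.31616106] [-2.71611627e-04  9.99999932e-01  3.85406263e-05 -2.46548895e-04]
w 723 [511.50484094 211.06777317] [[0.42177258 0.33929726 0.03      ]]
t 229 [284.58078603 161.23144105] [[0.74637127 0.18855984 0.03      ]]
t 170 [230.68823529 258.4       ] [[0.4239963  0.34488821 0.03      ]]
```

View pics/w2.png

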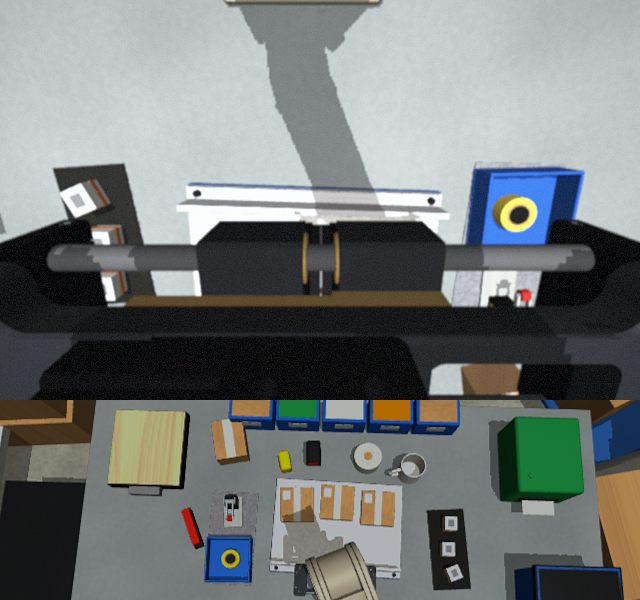

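The tape roll lies in the tote at (515,213), and the cartons are untouched. Next I measure the cartons one by one.

```bash
cat > cart.py <<'E'
from m import *
def cartons(c,y0=178,y1=280):
    H,S,V=cv2.split(cv2.cvtColor(c['color'],cv2.COLOR_RGB2HSV))
    br=((H>5)&(H<22)&(S>70)); br[:y0]=0; br[y1:]=0; br[:,:272]=0; br[:,402:]=0
    for i,(a,b) in enumerate(((272,317),(317,357),(357,402))):
        m=br.copy(); m[:,:a]=0; m[:,b:]=0
        m=cv2.morphologyEx(m.astype(np.uint8),cv2.MORPH_OPEN,np.ones((2,2)))
        k=np.vstack([q for q in cv2.findContours(m,0,1)[0] if cv2.contourArea(q)>30])
        P=ray(c,k[:,0]+0.0,.05)[:,:2]
        (x,y),sz,an=cv2.minAreaRect((P*1000).astype(np.float32))
        print('carton',i,round(x/1000,4),round(y/1000,4),np.round(sz,1),round(an,1))
E
python3 - <<'E'
from cart import *
img=cv2.imread('pics/top0.png')[:,:,::-1]; _,c=snap('top'); c['color']=np.ascontiguousarray(img); cartons(c)
E
```

```text
carton 0 0.5963 0.1384 [107.1 102.4] 1.8
carton 1 0.6071 0.011 [103.5 110.2] 87.7
carton 2 0.5916 -0.1184 [104.2 110. ] 87.9
```

{"op": "drive_tool", "data": {
  "series": [
    [[4.2, -0.3, 0], 0],
    [[4.2, -0.3, 0], 0],
    [[4.2, -0.3, 0], 0],
    [[4.2, -0.3, 0], 0],
    [[4.2, -0.2, 0], 0],
    [[4.3, -0.2, 0], 0],
    [[0, 0, -5], 0],
    [[0, 0, -5], 0],
    [[0, 0, -5], 0],
    [[0, 0, -5], 0]
  ]
}}

```text
time: 11.7
ee_pos: [0.6068, 0.0117, 0.1142]
eef_rot: [-0.001, 1.0, -0.0, -0.0]
ft_force: [-0.3, 0.0, 1.1]
width: 0.0005
grip_force: 0.0
```

{"op": "drive_tool", "data": {
  "series": [
    [[0, 0, -3], 0],
    [[0, 0, -1.5], 0],
    [[0, 0, -0.3], 0],
    [[0, 0, -0.1], 0],
    [[0, 0, -0.1], 0],
    [[0, 0, 0], 0],
    [[0, 0, 0], 0],
    [[0, 0, 0], 0],
    [[0, 0, 0], 0],
    [[0, 0, 0], 0]
  ]
}}

```text
time: 12.95
ee_pos: [0.607, 0.0106, 0.0666]
eef_rot: [-0.0, 1.0, 0.0, -0.0]
ft_force: [0.1, -0.1, -1.0]
width: 0.0002
grip_force: 0.0
```

{"op": "drive_tool", "data": {
  "series": [
    [[0, 0, -0.3], 0],
    [[0, 0, -0.2], 0],
    [[0, 0, -0.2], 0],
    [[0, 0, -0.1], 0],
    [[0, 0, -0.1], 0],
    [[0, 0, -0.05], 0],
    [[0, 0, 0], 0],
    [[0, 0, 0], 0],
    [[0, 0, 0], 0],
    [[0, 0, 0], 0]
  ]
}}

```text
time: 14.2
ee_pos: [0.6074, 0.0105, 0.0585]
eef_rot: [0.0, 1.0, 0.0, 0.0]
ft_force: [-5.9, -0.4, 15.3]
width: 0.0002
grip_force: 7.0
```

{"op": "drive_tool", "data": {
  "series": [
    [[0, 0, -0.0], 0],
    [[-0.3, 0.01, 0], 0],
    [[-0.5, 0.02, 0], 0],
    [[-0.7, 0.02, 0], 0],
    [[-0.7, 0.02, 0], 0],
    [[-0.7, 0.02, 0], 0],
    [[-0.7, 0.02, 0], 0],
    [[-0.7, 0.02, 0], 0],
    [[-0.5, 0.02, 0], 0],
    [[-0.2, 0.01, 0], 0]
  ]
}}

```text
time: 15.45
ee_pos: [0.5588, 0.0121, 0.0585]
eef_rot: [-0.0, 1.0, 0.0, 0.002]
ft_force: [2.6, 0.7, 6.7]
width: 0.0005
grip_force: 3.4
```

```bash
python3 - <<'E'
from cart import *
s,c=snap('top','t3.png'); print(s['ft_force'])
g=cv2.resize(c['color'][170:290,200:480],None,fx=2.85,fy=2.85,interpolation=2); cv2.imwrite('pics/crop3.png',g[:,:,::-1])
E
```

```text
[2.55237355 0.65786584 6.68150965]
```

View pics/crop3.png

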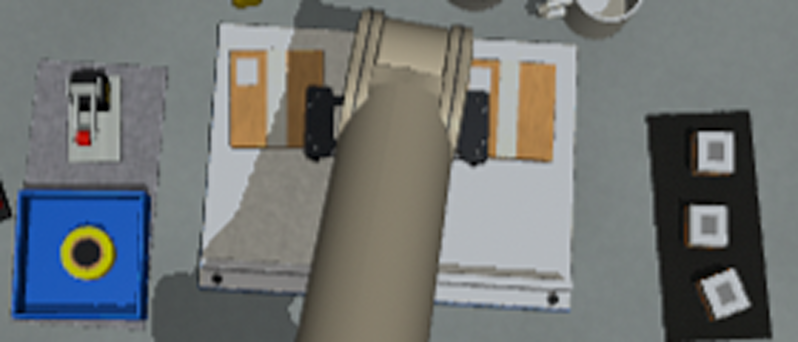

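The arm hides the carton. The drag force of 2.6 N matches 0.3 × (6.7 N press + its weight), so it is sliding with the tool. I'll press a little harder and continue.

{"op": "drive_tool", "data": {
  "series": [
    [[0, 0, -0.04], 0],
    [[-0.4, 0.01, 0], 0],
    [[-0.8, 0.03, 0], 0],
    [[-1.0, 0.03, 0], 0],
    [[-1.0, 0.03, 0], 0],
    [[-1.0, 0.03, 0], 0],
    [[-1.0, 0.03, 0], 0],
    [[-0.8, 0.03, 0], 0],
    [[-0.4, 0.01, 0], 0],
    [[-0.2, 0, 0], 0]
  ]
}}

```text
time: 16.75
ee_pos: [0.4936, 0.0144, 0.0584]
eef_rot: [-0.0, 1.0, 0.001, 0.003]
ft_force: [3.5, -0.6, 9.9]
width: 0.0003
grip_force: 4.9
```

{"op": "drive_tool", "data": {
  "series": [
    [[-0.3, 0.01, 0], 0],
    [[-0.3, 0.01, 0], 0],
    [[-0.3, 0.01, 0], 0],
    [[-0.3, 0.01, 0], 0],
    [[-0.3, 0.01, 0], 0],
    [[-0.3, 0, 0], 0],
    [[-0.3, 0, 0], 0],
    [[0, 0, 0], 0],
    [[0, 0, 0], 0],
    [[0, 0, 0], 0]
  ]
}}

```text
time: 18.0
ee_pos: [0.4725, 0.0149, 0.0584]
eef_rot: [0.0, 1.0, 0.001, 0.002]
ft_force: [2.9, 0.6, 12.9]
width: 0.0004
grip_force: 6.4
```

{"op": "drive_tool", "data": {
  "series": [
    [[-0.15, 0, 0], 0],
    [[-0.15, 0, 0], 0],
    [[-0.15, 0, 0], 0],
    [[-0.15, 0, 0], 0],
    [[0, 0, 0], 0],
    [[0, 0, 0], 0],
    [[0, 0, 0], 0],
    [[0, 0, 0], 0],
    [[0, 0, 0], 0],
    [[0, 0, 0], 0]
  ]
}}

```text
time: 19.25
ee_pos: [0.4668, 0.0149, 0.0584]
eef_rot: [0.0, 1.0, 0.001, 0.003]
ft_force: [2.9, 0.2, 11.6]
width: 0.0002
grip_force: 5.8
```

{"op": "drive_tool", "data": {
  "series": [
    [[-0.15, 0, 0], 0],
    [[-0.15, 0, 0], 0],
    [[-0.15, 0, 0], 0],
    [[-0.15, 0, 0], 0],
    [[0, 0, 0], 0],
    [[0, 0, 0], 0],
    [[0, 0, 0], 0],
    [[0, 0, 0], 0],
    [[0, 0, 0], 0],
    [[0, 0, 0], 0]
  ]
}}

```text
time: 20.5
ee_pos: [0.4609, 0.0149, 0.0584]
eef_rot: [0.0, 1.0, 0.001, 0.003]
ft_force: [4.4, -1.0, 9.7]
width: 0.0004
grip_force: 5.2
```

{"op": "drive_tool", "data": {
  "series": [
    [[0, 0, 1], 0],
    [[0, 0, 2], 0],
    [[0, 0, 4], 0],
    [[0, 0, 5], 0],
    [[2.6, 2.4, 0], 0],
    [[2.6, 2.4, 0], 0],
    [[2.7, 2.5, 0], 0],
    [[2.7, 2.5, 0], 0],
    [[2.7, 2.4, 0], 0],
    [[0.2, 0.1, 0], 0]
  ]
}}

```text
time: 21.75
ee_pos: [0.5935, 0.1396, 0.1762]
eef_rot: [-0.001, 1.0, -0.001, -0.0]
ft_force: [-0.8, -0.2, 0.1]
width: 0.0004
grip_force: 0.0
```

```bash
python3 - <<'E'
from cart import *
s,c=snap('scene'); print(s['ee_pos']); t=snap('top')[1]
g=np.vstack([cv2.resize(c['color'][135:260,210:460],None,fx=2.4,fy=2.4),cv2.resize(t['color'][170:290,230:480],None,fx=2.4,fy=2.4)]); cv2.imwrite('pics/crop4.png',g[:,:,::-1])
E
```

```text
[0.59348013 0.13963172 0.17615286]
```

View pics/crop4.png

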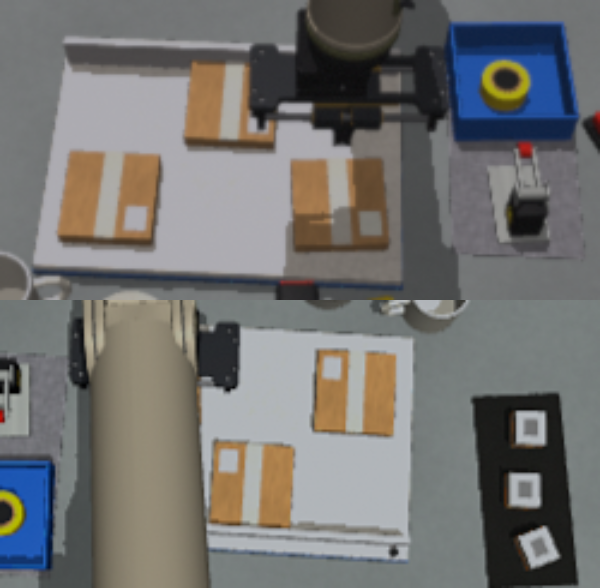

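The middle carton is now close to the bar in both views. I'll measure its gap.

```bash
python3 - <<'E'
from cart import *
def one(c,x0,x1,y0,y1,z=.05):
    H,S,V=cv2.split(cv2.cvtColor(c['color'],cv2.COLOR_RGB2HSV))
    br=((H>5)&(H<22)&(S>70)); k=np.zeros_like(br); k[y0:y1,x0:x1]=1
    m=(br&k).astype(np.uint8); q=np.vstack([a for a in cv2.findContours(m,0,1)[0] if cv2.contourArea(a)>30])
    P=ray(c,q[:,0],z)[:,:2]; (x,y),sz,an=cv2.minAreaRect((P*1000).astype(np.float32)); print(round(x,1),round(y,1),np.round(sz,1),round(an,1))
t=snap('top')[1]; one(t,314,356,225,272)
s=snap('scene')[1]; one(s,284,330,155,200); one(s,226,282,190,240)
print(ray(s,[[237.5,152],[280,152.5]],.074))
g=cv2.cvtColor(s['color'],cv2.COLOR_RGB2GRAY)
for x in(250,265,280,290,300): print(x,g[148:168,x].tolist())
E
```

```text
469.0 18.9 [104.3 108.1] 87.8
474.6 18.7 [103.9 119.7] 88.4
602.7 -114.2 [105.8 116.4] 88.0
[[ 0.40553642 -0.17877073  0.074     ]
 [ 0.40555816 -0.0572222   0.074     ]]
250 [114, 116, 131, 164, 166, 116, 81, 73, 73, 73, 73, 73, 73, 78, 106, 113, 114, 121, 162, 171]
265 [117, 118, 121, 150, 168, 166, 103, 74, 72, 72, 73, 73, 73, 75, 91, 112, 116, 122, 162, 172]
280 [118, 118, 115, 111, 158, 168, 135, 90, 74, 73, 74, 74, 74, 74, 77, 99, 113, 116, 121, 162]
290 [118, 118, 118, 122, 152, 169, 166, 107, 76, 73, 74, 74, 85, 114, 122, 121, 121, 122, 124, 126]
300 [120, 119, 119, 120, 134, 164, 166, 110, 77, 74, 75, 74, 72, 83, 116, 123, 125, 126, 125, 124]
```

```bash
python3 - <<'E'
from cart import *
s=snap('scene')[1]
print(ray(s,[[290,154.5],[300,154.7]],.074)); print(ray(s,[[290,160.0],[300,160.8]],.05)); print(ray(s,[[250,161.5],[280,162.6]],.03))
E
```

```text
[[ 4.12158411e-01 -2.83656279e-02  7.40000000e-02]
 [ 4.12449058e-01  1.09506293e-04  7.40000000e-02]]
[[ 0.41427158 -0.02953376  0.05      ]
 [ 0.41666663 -0.0005958   0.05      ]]
[[ 0.40717571 -0.14815624  0.03      ]
 [ 0.40981663 -0.0600501   0.03      ]]
```

{"op": "drive_tool", "data": {
  "series": [
    [[0.2, -0.1, -4], 0],
    [[0, 0, -4], 0],
    [[0, 0, -2.5], 0],
    [[0, 0, -0.8], 0],
    [[0, 0, -0.2], 0],
    [[0, 0, -0.2], 0],
    [[0, 0, -0.1], 0],
    [[0, 0, -0.1], 0],
    [[0, 0, 0], 0],
    [[0, 0, 0], 0]
  ]
}}

```text
time: 23.25
ee_pos: [0.5954, 0.1368, 0.0585]
eef_rot: [-0.0, 1.0, 0.0, 0.0]
ft_force: [-1.0, 0.9, 5.4]
width: 0.0007
grip_force: 3.0
```

{"op": "drive_tool", "data": {
  "series": [
    [[0, 0, -0.07], 0],
    [[-0.4, 0.01, 0], 0],
    [[-0.8, 0.03, 0], 0],
    [[-1.0, 0.03, 0], 0],
    [[-1.0, 0.03, 0], 0],
    [[-1.0, 0.03, 0], 0],
    [[-1.0, 0.03, 0], 0],
    [[-1.0, 0.03, 0], 0],
    [[-1.0, 0.03, 0], 0],
    [[-0.8, 0.03, 0], 0]
  ]
}}

```text
time: 24.5
ee_pos: [0.5167, 0.1395, 0.0585]
eef_rot: [0.0, 1.0, 0.001, 0.002]
ft_force: [3.5, -0.7, 6.8]
width: 0.0008
grip_force: 3.4
```

{"op": "drive_tool", "data": {
  "series": [
    [[-0.8, 0.03, 0], 0],
    [[-0.7, 0.03, 0], 0],
    [[-0.5, 0.02, 0], 0],
    [[-0.4, 0.01, 0], 0],
    [[-0.4, 0.01, 0], 0],
    [[-0.4, 0.01, 0], 0],
    [[-0.3, 0, 0], 0],
    [[-0.2, 0, 0], 0],
    [[0, 0, 0], 0],
    [[0, 0, 0], 0]
  ]
}}

```text
time: 25.75
ee_pos: [0.4798, 0.1407, 0.0585]
eef_rot: [0.0, 1.0, 0.001, 0.002]
ft_force: [0.7, -0.1, 9.0]
width: 0.0006
grip_force: 4.3
```

{"op": "drive_tool", "data": {
  "series": [
    [[-0.15, 0, -0.03], 0],
    [[-0.15, 0, 0], 0],
    [[-0.15, 0, 0], 0],
    [[-0.15, 0, 0], 0],
    [[0, 0, 0], 0],
    [[0, 0, 0], 0],
    [[0, 0, 0], 0],
    [[0, 0, 0], 0],
    [[0, 0, 0], 0],
    [[0, 0, 0], 0]
  ]
}}

```text
time: 27.0
ee_pos: [0.4744, 0.1408, 0.0585]
eef_rot: [0.0, 1.0, 0.001, 0.002]
ft_force: [2.8, -0.4, 9.4]
width: 0.0004
grip_force: 4.9
```

{"op": "drive_tool", "data": {
  "series": [
    [[-0.2, 0, -0.02], 0],
    [[-0.2, 0, 0], 0],
    [[-0.2, 0, 0], 0],
    [[-0.2, 0, 0], 0],
    [[-0.2, 0, 0], 0],
    [[-0.2, 0, 0], 0],
    [[0, 0, 0], 0],
    [[0, 0, 0], 0],
    [[0, 0, 0], 0],
    [[0, 0, 0], 0]
  ]
}}

```text
time: 28.25
ee_pos: [0.4628, 0.141, 0.0584]
eef_rot: [0.0, 1.0, 0.001, 0.003]
ft_force: [2.8, -1.0, 10.3]
width: 0.0003
grip_force: 5.4
```

{"op": "drive_tool", "data": {
  "series": [
    [[0, 0, 1], 0],
    [[0, 0, 3], 0],
    [[0, 0, 5], 0],
    [[1.8, -3.7, 3], 0],
    [[1.8, -3.7, 0], 0],
    [[1.8, -3.7, 0], 0],
    [[1.9, -3.7, 0], 0],
    [[1.9, -3.7, 0], 0],
    [[1.9, -3.7, 0], 0],
    [[1.8, -3.7, 0], 0]
  ]
}}

```text
time: 29.5
ee_pos: [0.5893, -0.1197, 0.1768]
eef_rot: [-0.0, 1.0, 0.0, -0.0]
ft_force: [0.7, 0.9, 0.9]
width: 0.0003
grip_force: 0.0
```

```bash
cat >> cart.py <<'E'
def one(c,x0,x1,y0,y1,z=.05):
    H,S,V=cv2.split(cv2.cvtColor(c['color'],cv2.COLOR_RGB2HSV))
    br=((H>5)&(H<22)&(S>70)); k=np.zeros_like(br); k[y0:y1,x0:x1]=1
    m=(br&k).astype(np.uint8); q=np.vstack([a for a in cv2.findContours(m,0,1)[0] if cv2.contourArea(a)>30])
    P=ray(c,q[:,0],z)[:,:2]; (x,y),sz,an=cv2.minAreaRect((P*1000).astype(np.float32)); print(round(x,1),round(y,1),np.round(sz,1),round(an,1))
E
python3 - <<'E'
from cart import *
s,c=snap('scene'); print(s['ee_pos']); t=snap('top')[1]
one(t,272,315,225,272);one(t,314,356,225,272)
g=np.vstack([cv2.resize(c['color'][145:210,235:405],None,fx=4.5,fy=4.5,interpolation=2),cv2.resize(t['color'][215:285,255:425],None,fx=4.5,fy=4.5,interpolation=2)])[:600,:]; cv2.imwrite('pics/crop5.png',g[:,:,::-1])
g=cv2.cvtColor(c['color'],cv2.COLOR_RGB2GRAY)
for x in(290,305,325,340,355,365): print(x,g[148:168,x].tolist())
E
```

```text
[ 0.58932115 -0.11968119  0.17675808]
474.1 144.9 [104.3 111.2] 85.3
468.9 17.7 [106.9 107.7] 88.2
290 [119, 120, 120, 124, 153, 172, 169, 109, 77, 75, 74, 76, 86, 115, 124, 124, 123, 123, 126, 128]
305 [120, 120, 120, 121, 134, 166, 170, 131, 89, 75, 75, 78, 95, 115, 161, 173, 173, 173, 173, 173]
325 [123, 123, 124, 123, 122, 116, 111, 107, 88, 77, 76, 76, 75, 77, 80, 86, 86, 86, 81, 77]
340 [79, 79, 79, 80, 79, 84, 114, 112, 113, 87, 76, 76, 75, 75, 80, 81, 81, 81, 81, 80]
355 [81, 80, 80, 80, 80, 80, 85, 104, 106, 88, 78, 75, 75, 74, 78, 103, 108, 109, 109, 108]
365 [79, 79, 80, 79, 79, 78, 81, 103, 114, 109, 83, 75, 74, 74, 74, 74, 81, 88, 93, 119]
```

View pics/crop5.png

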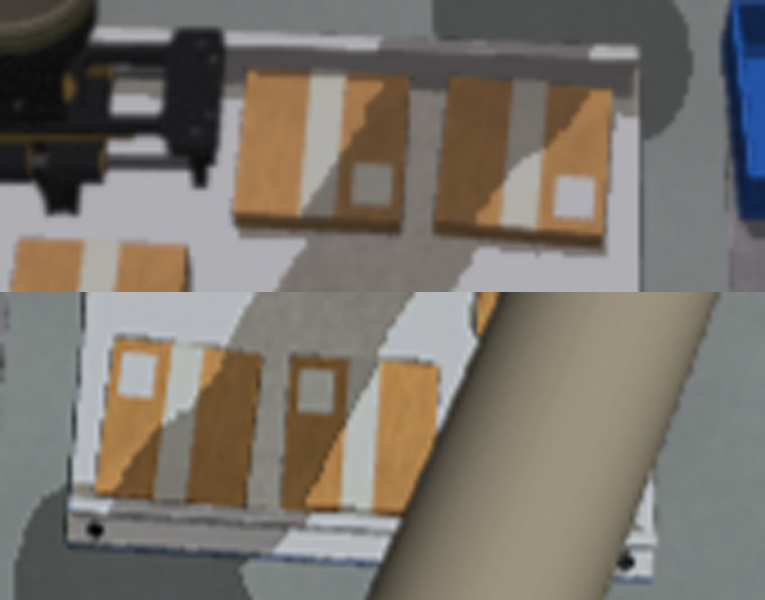

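Middle carton is flush and square. The left one's +y front corner is still about 3° away from the bar, so I'll nudge it afterwards on that side. Right carton first.

{"op": "drive_tool", "data": {
  "series": [
    [[0, 0.1, -4], 0],
    [[0, 0, -4], 0],
    [[0, 0, -2.5], 0],
    [[0, 0, -0.9], 0],
    [[0, 0, -0.2], 0],
    [[0, 0, -0.2], 0],
    [[0, 0, -0.1], 0],
    [[0, 0, -0.05], 0],
    [[0, 0, 0], 0],
    [[0, 0, 0], 0]
  ]
}}

```text
time: 30.85
ee_pos: [0.5896, -0.1177, 0.0585]
eef_rot: [-0.0, 1.0, 0.0, 0.001]
ft_force: [-3.8, 1.7, 10.3]
width: 0.0006
grip_force: 5.4
```

{"op": "drive_tool", "data": {
  "series": [
    [[0, 0, -0.01], 0],
    [[-0.4, 0.01, 0], 0],
    [[-0.8, 0.03, 0], 0],
    [[-1.0, 0.03, 0], 0],
    [[-1.0, 0.03, 0], 0],
    [[-1.0, 0.03, 0], 0],
    [[-1.0, 0.03, 0], 0],
    [[-1.0, 0.03, 0], 0],
    [[-1.0, 0.03, 0], 0],
    [[-0.8, 0.03, 0], 0]
  ]
}}

```text
time: 32.1
ee_pos: [0.5107, -0.1155, 0.0585]
eef_rot: [-0.0, 1.0, 0.0, 0.002]
ft_force: [3.6, -0.7, 8.2]
width: 0.0002
grip_force: 3.9
```

{"op": "drive_tool", "data": {
  "series": [
    [[-0.8, 0.03, 0], 0],
    [[-0.8, 0.03, 0], 0],
    [[-0.6, 0.02, -0.02], 0],
    [[-0.4, 0.01, 0], 0],
    [[-0.4, 0.01, 0], 0],
    [[-0.4, 0.01, 0], 0],
    [[-0.3, 0, 0], 0],
    [[-0.3, 0, 0], 0],
    [[0, 0, 0], 0],
    [[0, 0, 0], 0]
  ]
}}

```text
time: 33.35
ee_pos: [0.4712, -0.1144, 0.0584]
eef_rot: [-0.0, 1.0, 0.0, 0.002]
ft_force: [1.6, 0.5, 12.2]
width: 0.0004
grip_force: 6.1
```

{"op": "drive_tool", "data": {
  "series": [
    [[-0.2, 0, -0.02], 0],
    [[-0.2, 0, 0], 0],
    [[-0.2, 0, 0], 0],
    [[-0.2, 0, 0], 0],
    [[-0.2, 0, 0], 0],
    [[-0.2, 0, 0], 0],
    [[-0.1, 0, 0], 0],
    [[0, 0, 0], 0],
    [[0, 0, 0], 0],
    [[0, 0, 0], 0]
  ]
}}

```text
time: 34.6
ee_pos: [0.4588, -0.1145, 0.0584]
eef_rot: [-0.0, 1.0, 0.0, 0.003]
ft_force: [2.8, -0.8, 12.4]
width: 0.0009
grip_force: 6.1
```

{"op": "drive_tool", "data": {
  "series": [
    [[0, 0, 1], 0],
    [[0, 0, 3], 0],
    [[0.3, 4, 2], 0],
    [[0.3, 4.5, 0], 0],
    [[0.3, 4.5, 0], 0],
    [[0.3, 4.5, 0], 0],
    [[0.3, 4.5, 0], 0],
    [[0.3, 4.5, 0], 0],
    [[0.2, 1.5, 0], 0],
    [[0, 0, 0], 0]
  ]
}}

```text
time: 35.85
ee_pos: [0.4758, 0.1659, 0.1166]
eef_rot: [-0.001, 1.0, -0.0, -0.0]
ft_force: [1.0, -0.5, 0.5]
width: 0.0004
grip_force: 0.0
```

{"op": "drive_tool", "data": {
  "series": [
    [[0, 0, -3], 0],
    [[0, 0, -2], 0],
    [[0, 0, -0.7], 0],
    [[0, 0, -0.1], 0],
    [[0, 0, -0.1], 0],
    [[0, 0, 0], 0],
    [[0, 0, 0], 0],
    [[0, 0, 0], 0],
    [[0, 0, 0], 0],
    [[0, 0, 0], 0]
  ]
}}

```text
time: 37.1
ee_pos: [0.4766, 0.1655, 0.0585]
eef_rot: [0.0, 1.0, 0.0, 0.0]
ft_force: [-2.5, -3.2, 6.4]
width: 0.0005
grip_force: 2.9
```

{"op": "drive_tool", "data": {
  "series": [
    [[0, 0, -0.05], 0],
    [[-0.15, 0, 0], 0],
    [[-0.15, 0, 0], 0],
    [[-0.15, 0, 0], 0],
    [[-0.15, 0, 0], 0],
    [[-0.15, 0, 0], 0],
    [[-0.15, 0, 0], 0],
    [[-0.15, 0, 0], 0],
    [[-0.15, 0, 0], 0],
    [[0, 0, 0], 0]
  ]
}}

```text
time: 38.35
ee_pos: [0.4657, 0.1664, 0.0585]
eef_rot: [-0.0, 1.0, 0.001, 0.002]
ft_force: [3.0, 0.8, 5.7]
width: 0.0006
grip_force: 3.2
```

{"op": "drive_tool", "data": {
  "series": [
    [[0, 0, 1], 0],
    [[0, 0, 3], 0],
    [[0, 0, 5], 0],
    [[0, 0, 5], 0],
    [[0, -5, 4], 0],
    [[0, -6, 0], 0],
    [[0, -6, 0], 0],
    [[0, -6, 0], 0],
    [[0, -6, 0], 0],
    [[0, -6, 0], 0]
  ]
}}

```text
time: 39.6
ee_pos: [0.4632, -0.1848, 0.2365]
eef_rot: [-0.0, 1.0, 0.002, 0.001]
ft_force: [0.6, 0.2, -1.0]
width: 0.0008
grip_force: 0.0
```

{"op": "drive_tool", "data": {
  "series": [
    [[0, -6, 0], 0],
    [[0, -6, 0], 0],
    [[0, -4.8, 0], 0],
    [[0, 0, 0], 0],
    [[0, 0, 0], 0],
    [[0, 0, 0], 0],
    [[0, 0, 0], 0],
    [[0, 0, 0], 0],
    [[0, 0, 0], 0],
    [[0, 0, 0], 0]
  ],
  "hand": 0
}}

```text
time: 40.85
ee_pos: [0.4645, -0.3367, 0.2373]
eef_rot: [0.0, 1.0, -0.0, 0.0]
ft_force: [0.2, -0.1, -0.2]
width: 0.0854
grip_force: 0.0
```

```bash
python3 - <<'E'
from cart import *
s,c=snap('scene'); print(s['ee_pos']); t=snap('top')[1]
one(t,272,315,225,272);one(t,314,356,225,272);one(t,356,400,225,273)
g=np.vstack([cv2.resize(c['color'][145:210,235:405],None,fx=4.5,fy=4.5,interpolation=2),cv2.resize(t['color'][215:285,255:425],None,fx=4.5,fy=4.5,interpolation=2)])[:600,:]; cv2.imwrite('pics/crop6.png',g[:,:,::-1])
E
```

```text
[ 0.46453907 -0.33669484  0.23726819]
473.9 145.1 [104.6 110.9] 85.2
468.9 18.7 [104.6 108.3] 87.8
466.4 -112.2 [104.1 110.4] 87.6
```

View pics/crop6.png

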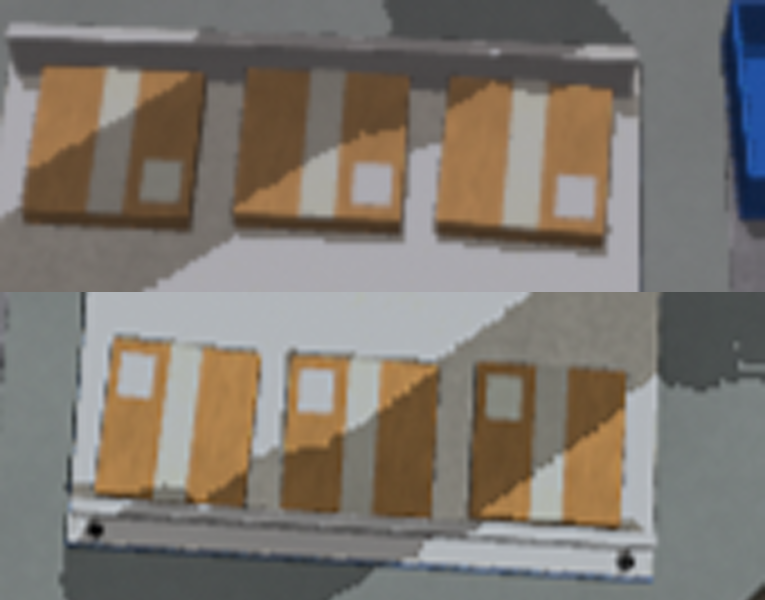

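Right and middle cartons are flush. The left one is still about 2.5° open on its +y side and didn't move, because that press was too light at 5.7 N. I'll retry harder and further out.

{"op": "drive_tool", "data": {
  "series": [
    [[0.3, 5.5, 0], 0],
    [[0.3, 6, 0], 0],
    [[0.3, 6, 0], 0],
    [[0.3, 6, 0], 0],
    [[0.3, 6, 0], 0],
    [[0.3, 6, 0], 0],
    [[0.3, 6, 0], 0],
    [[0.3, 5, 0], 0],
    [[0.4, 3.5, -2], 0],
    [[0, 1.2, -5], 0]
  ],
  "hand": 1
}}

```text
time: 42.2
ee_pos: [0.4935, 0.1662, 0.1686]
eef_rot: [-0.001, 1.0, 0.0, 0.002]
ft_force: [0.5, 1.5, -0.9]
width: 0.0015
grip_force: 0.0
```

{"op": "drive_tool", "data": {
  "series": [
    [[0, 0, -5], 0],
    [[0, 0, -4], 0],
    [[0, 0, -1], 0],
    [[0, 0, -0.5], 0],
    [[0, 0, 0], 0],
    [[0, 0, 0], 0],
    [[0, 0, 0], 0],
    [[0, 0, 0], 0],
    [[0, 0, 0], 0],
    [[0, 0, 0], 0]
  ]
}}

```text
time: 43.45
ee_pos: [0.4922, 0.1629, 0.0632]
eef_rot: [0.001, 1.0, -0.001, 0.0]
ft_force: [0.3, 0.3, 0.4]
width: 0.0004
grip_force: 0.0
```

{"op": "drive_tool", "data": {
  "series": [
    [[0, 0.7, 0], 0],
    [[0, 0.6, 0], 0],
    [[0, 0, -0.3], 0],
    [[0, 0, -0.15], 0],
    [[0, 0, -0.1], 0],
    [[0, 0, -0.05], 0],
    [[0, 0, 0], 0],
    [[0, 0, 0], 0],
    [[0, 0, 0], 0],
    [[0, 0, 0], 0]
  ]
}}

```text
time: 44.7
ee_pos: [0.4925, 0.1758, 0.0584]
eef_rot: [0.001, 1.0, -0.0, 0.0]
ft_force: [-7.2, -0.8, 21.2]
width: 0.0003
grip_force: 10.6
```

{"op": "drive_tool", "data": {
  "series": [
    [[-0.2, 0, 0.02], 0],
    [[-0.2, 0, 0], 0],
    [[-0.2, 0, 0], 0],
    [[-0.2, 0, 0], 0],
    [[-0.2, 0, 0], 0],
    [[-0.2, 0, 0], 0],
    [[-0.2, 0, 0], 0],
    [[-0.2, 0, 0], 0],
    [[0, 0, 0], 0],
    [[0, 0, 0], 0]
  ]
}}

```text
time: 45.95
ee_pos: [0.478, 0.176, 0.0585]
eef_rot: [0.001, 1.0, -0.0, 0.002]
ft_force: [2.3, -0.2, 7.7]
width: 0.0003
grip_force: 4.0
```

{"op": "drive_tool", "data": {
  "series": [
    [[-0.1, 0, 0], 0],
    [[-0.1, 0, 0], 0],
    [[-0.1, 0, 0], 0],
    [[-0.1, 0, 0], 0],
    [[-0.1, 0, 0], 0],
    [[-0.1, 0, 0], 0],
    [[-0.1, 0, 0], 0],
    [[-0.1, 0, 0], 0],
    [[0, 0, 0], 0],
    [[0, 0, 0], 0]
  ]
}}

```text
time: 47.2
ee_pos: [0.4702, 0.176, 0.0585]
eef_rot: [0.001, 1.0, -0.0, 0.002]
ft_force: [3.2, 0.3, 7.8]
width: 0.0005
grip_force: 3.6
```

```bash
python3 - <<'E'
from cart import *
s,c=snap('scene'); g=cv2.cvtColor(c['color'],cv2.COLOR_RGB2GRAY); print(s['ft_force'])
one(c,330,375,155,200)
E
```

```text
[3.18505093 0.31426572 7.82610035]
478.8 144.9 [101.8 118.3] 88.2
```

{"op": "drive_tool", "data": {
  "series": [
    [[0, 0, 1], 0],
    [[0, 0, 3], 0],
    [[0, 0, 5], 0],
    [[0, -2, 5], 0],
    [[0, -5, 4], 0],
    [[0, -6, 0], 0],
    [[0, -6, 0], 0],
    [[0, -6, 0], 0],
    [[0, -6, 0], 0],
    [[0, -6, 0], 0]
  ]
}}

```text
time: 48.5
ee_pos: [0.4658, -0.1666, 0.2419]
eef_rot: [-0.002, 1.0, 0.004, 0.002]
ft_force: [-0.2, 1.6, 2.4]
width: 0.0005
grip_force: 0.0
```

{"op": "drive_tool", "data": {
  "series": [
    [[0, -6, 0], 0],
    [[0, -5, 0], 0],
    [[0, -4, 0], 0],
    [[0, 0, 0], 0],
    [[0, 0, 0], 0],
    [[0, 0, 0], 0],
    [[0, 0, 0], 0],
    [[0, 0, 0], 0],
    [[0, 0, 0], 0],
    [[0, 0, 0], 0]
  ],
  "hand": 0
}}

```text
time: 49.75
ee_pos: [0.465, -0.2963, 0.2429]
eef_rot: [0.002, 1.0, -0.0, -0.001]
ft_force: [0.2, -0.4, -0.1]
width: 0.0856
grip_force: 0.0
```

```bash
python3 - <<'E'
from cart import *
s,c=snap('scene'); print(s['ee_pos']); t=snap('top')[1]
one(t,272,315,225,272);one(t,314,356,225,272);one(t,356,400,225,273)
one(c,330,375,155,200);one(c,285,330,155,200);one(c,238,283,155,200)
w=snap('wrist')[1]; H,S,V=cv2.split(cv2.cvtColor(w['color'],cv2.COLOR_RGB2HSV))
g=np.vstack([w['color'][:260],cv2.resize(t['color'][190:300,255:475],None,fx=2.9,fy=2.9,interpolation=2)[:,:638].copy()[:, :640] if 0 else cv2.resize(t['color'][190:300,255:475],(640,320))]); cv2.imwrite('pics/w7.png',g[:,:,::-1])
E
```

```text
[ 0.4649774  -0.2962863   0.24286131]
472.7 145.4 [103.9 107.2] 88.5
468.9 18.7 [104.6 108.3] 87.8
466.4 -112.2 [104.1 110.4] 87.6
478.6 144.5 [102.6 118.7] 88.2
474.7 18.8 [104.5 119.2] 87.9
473.8 -111.5 [106.2 119.9] 87.7
```

View pics/w7.png

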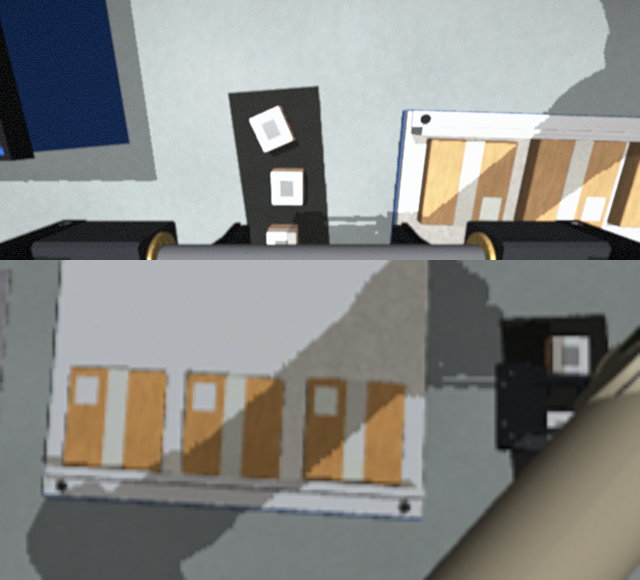

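All three cartons are now flush and square. The wrist view shows chargers at (272,128), (287,187) and (282,235).

```bash
python3 - <<'E'
from cart import *
s,w=snap('wrist'); H,S,V=cv2.split(cv2.cvtColor(w['color'],cv2.COLOR_RGB2HSV))
m=(V>110)&(S<50); m[:, :240]=0; m[:,315:]=0; m[:95]=0; m[245:]=0
mm=cv2.morphologyEx(m.astype(np.uint8),cv2.MORPH_OPEN,np.ones((3,3)))
for b in blobs(mm,200): print(b[1],b[2],rect(w,b[3],.037,s),rect(w,b[3],.041,s))
E
```

```text
1318 [270.85128983 128.76024279] (0.4018, -0.357, 46.6, 42.7, 22.8) (0.4018, -0.3563, 46.1, 42.2, 22.8)
1142 [286.34938704 187.62171629] (0.4762, -0.3405, 41.8, 46.7, 89.8) (0.4753, -0.34, 41.4, 46.1, 89.8)
487 [281.12731006 236.50718686] (0.5441, -0.35, 41.6, 21.9, 89.8) (0.5425, -0.3494, 41.1, 21.6, 89.8)
```

{"op": "drive_tool", "data": {
  "series": [
    [[0.5, -2.2, 0], 0],
    [[0.5, -2.2, 0], 0],
    [[0, 0, -5], 0],
    [[0, 0, -5], 0],
    [[0, 0, -5], 0],
    [[0, 0, -4], 0],
    [[0, 0, -2.5], 0],
    [[0, 0, -1.2], 0],
    [[0, 0, 0], 0],
    [[0, 0, 0], 0]
  ]
}}

```text
time: 51.2
ee_pos: [0.4756, -0.3409, 0.0169]
eef_rot: [0.002, 1.0, -0.001, -0.0]
ft_force: [-0.1, -0.4, 0.1]
width: 0.0869
grip_force: 0.0
```

{"op": "drive_tool", "data": {
  "series": [
    [[0, 0, 0], 0],
    [[0, 0, 0], 0],
    [[0, 0, 0], 0],
    [[0, 0, 0], 0],
    [[0, 0, 0], 0],
    [[0, 0, 0], 0],
    [[0, 0, 0], 0],
    [[0, 0, 0], 0],
    [[0, 0, 0], 0],
    [[0, 0, 0], 0]
  ],
  "hand": 1,
  "newtons": 20
}}

```text
time: 52.45
ee_pos: [0.4749, -0.3404, 0.0158]
eef_rot: [0.002, 1.0, -0.0, -0.001]
ft_force: [-0.8, 0.8, -0.1]
width: 0.0397
grip_force: 20.0
```

{"op": "drive_tool", "data": {
  "series": [
    [[0, 0, 2], 0],
    [[0, 0, 4], 0],
    [[0, 0, 4], 0],
    [[0, 0, 2], 0],
    [[-0.2, 3, 0], 0],
    [[-0.2, 5, 0], 0],
    [[-0.2, 5, 0], 0],
    [[-0.2, 5, 0], 0],
    [[-0.1, 3.4, 0], 0],
    [[0, 1.4, 0], 0]
  ]
}}

```text
time: 53.7
ee_pos: [0.4657, -0.1098, 0.1357]
eef_rot: [0.0, 1.0, 0.0, -0.001]
ft_force: [0.5, -0.6, -0.6]
width: 0.0398
grip_force: 20.0
```

{"op": "drive_tool", "data": {
  "series": [
    [[0, 0, -2.5], 0],
    [[0, 0, -2.5], 0],
    [[0, 0, -1.4], 0],
    [[0, 0, -0.5], 0],
    [[0, 0, -0.2], 0],
    [[0, 0, 0], 0],
    [[0, 0, 0], 0],
    [[0, 0, 0], 0],
    [[0, 0, 0], 0],
    [[0, 0, 0], 0]
  ]
}}

```text
time: 54.95
ee_pos: [0.466, -0.1124, 0.0649]
eef_rot: [0.002, 1.0, -0.0, -0.001]
ft_force: [-0.8, 0.0, -0.7]
width: 0.0397
grip_force: 20.0
```

{"op": "drive_tool", "data": {
  "series": [
    [[0, 0, -0.15], 0],
    [[0, 0, 0], 0],
    [[0, 0, 0], 0],
    [[0, 0, 0], 0],
    [[0, 0, 0], 0],
    [[0, 0, 0], 0],
    [[0, 0, 0.5], 0],
    [[0, 0, 2], 0],
    [[0, 0, 3], 0],
    [[0, 0, 3], 0]
  ],
  "hand": 0.15
}}

```text
time: 56.2
ee_pos: [0.4658, -0.1127, 0.1493]
eef_rot: [0.002, 1.0, -0.001, -0.001]
ft_force: [0.3, 0.3, 0.2]
width: 0.0741
grip_force: 0.0
```

{"op": "drive_tool", "data": {
  "series": [
    [[1.2, -3.6, 0], 0],
    [[2, -5, 0], 0],
    [[2, -5, 0], 0],
    [[2, -5, 0], 0],
    [[1.6, -4, 0], 0],
    [[0.5, -1.2, 0], 0],
    [[0, 0, 0], 0],
    [[0, 0, 0], 0],
    [[0, 0, 0], 0],
    [[0, 0, 0], 0]
  ],
  "hand": 0
}}

```text
time: 57.45
ee_pos: [0.5582, -0.3462, 0.149]
eef_rot: [0.001, 1.0, -0.0, -0.001]
ft_force: [-0.0, -0.7, 0.5]
width: 0.0872
grip_force: 0.0
```

```bash
cat > chg.py <<'E'
from cart import *
def look(boxes):
    t=snap('top')[1]; H,S,V=cv2.split(cv2.cvtColor(t['color'],cv2.COLOR_RGB2HSV))
    m=((V>130)&(S<60)); 
    for (x0,x1,y0,y1,z) in boxes:
        k=np.zeros_like(m); k[y0:y1,x0:x1]=1
        for b in blobs((m&k),60): print('chg',b[1],b[2],rect(t,b[3],z))
    return t
E
python3 - <<'E'
from chg import *
s,w=snap('wrist'); print(s['ee_pos']); t=snap('top')[1]
cv2.imwrite('pics/w8.png',np.vstack([w['color'][:250],cv2.resize(t['color'][190:300,255:475],(640,320))])[:,:,::-1])
E
```

```text
[ 0.55815624 -0.34624042  0.1489511 ]
```

View pics/w8.png

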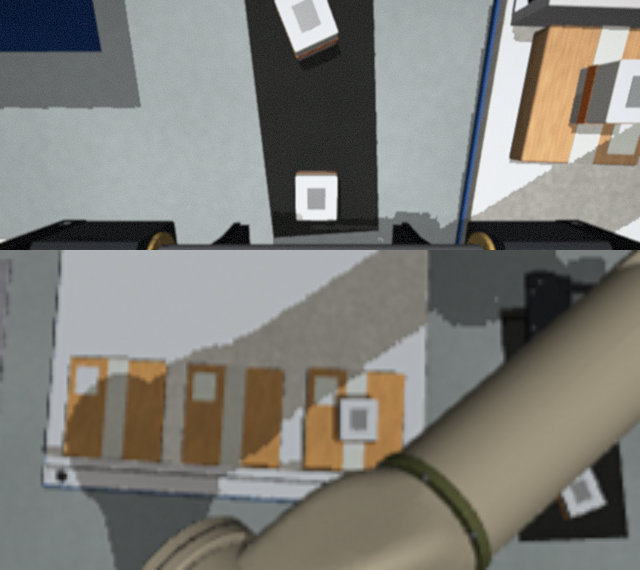

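The first charger stands on the middle of the right carton, and the next one shows at (316,196) in the wrist view.

```bash
python3 - <<'E'
from chg import *
s,w=snap('wrist'); H,S,V=cv2.split(cv2.cvtColor(w['color'],cv2.COLOR_RGB2HSV))
m=(V>110)&(S<50); m[:,:280]=0; m[:,350:]=0; m[230:]=0; m[:160]=0
for b in blobs(m,200): print(b[1],b[2],rect(w,b[3],.037,s))
E
```

```text
1966 [316.33825025 196.92217701] (0.5588, -0.3503, 41.2, 46.2, 89.8)
```

{"op": "drive_tool", "data": {
  "series": [
    [[0, -0.4, -2], 0],
    [[0, 0, -4], 0],
    [[0, 0, -4], 0],
    [[0, 0, -2.3], 0],
    [[0, 0, -1], 0],
    [[0, 0, 0], 0],
    [[0, 0, 0], 0],
    [[0, 0, 0], 0],
    [[0, 0, 0], 0],
    [[0, 0, 0], 0]
  ]
}}

```text
time: 58.85
ee_pos: [0.558, -0.3512, 0.0159]
eef_rot: [0.002, 1.0, -0.001, -0.001]
ft_force: [-0.2, -0.3, -0.1]
width: 0.0872
grip_force: 0.0
```

{"op": "drive_tool", "data": {
  "series": [
    [[0, 0, 0], 0],
    [[0, 0, 0], 0],
    [[0, 0, 0], 0],
    [[0, 0, 0], 0],
    [[0, 0, 0], 0],
    [[0, 0, 0], 0],
    [[0, 0, 0], 0],
    [[0, 0, 0], 0],
    [[0, 0, 0], 0],
    [[0, 0, 0], 0]
  ],
  "hand": 1
}}

```text
time: 60.1
ee_pos: [0.5579, -0.3512, 0.0157]
eef_rot: [0.002, 1.0, -0.001, -0.001]
ft_force: [0.1, 0.3, -0.0]
width: 0.04
grip_force: 20.0
```

{"op": "drive_tool", "data": {
  "series": [
    [[0, 0, 2], 0],
    [[0, 0, 4], 0],
    [[0, 0, 5], 0],
    [[0, 0, 4], 0],
    [[-0.6, 3.5, 0], 0],
    [[-1, 5.5, 0], 0],
    [[-1.2, 5.5, 0], 0],
    [[-1.2, 5.5, 0], 0],
    [[-1.2, 5.5, 0], 0],
    [[-1.2, 5.5, 0], 0]
  ]
}}

```text
time: 61.35
ee_pos: [0.4934, -0.04, 0.1664]
eef_rot: [0.002, 1.0, 0.0, -0.001]
ft_force: [1.1, -0.9, 0.6]
width: 0.0401
grip_force: 20.0
```

{"op": "drive_tool", "data": {
  "series": [
    [[-1.2, 4, 0], 0],
    [[-1, 1.5, 0], 0],
    [[0, 0.5, 0], 0],
    [[0, 0, 0], 0],
    [[0, 0, 0], 0],
    [[0, 0, 0], 0],
    [[0, 0, 0], 0],
    [[0, 0, 0], 0],
    [[0, 0, 0], 0],
    [[0, 0, 0], 0]
  ]
}}

```text
time: 62.6
ee_pos: [0.4719, 0.0188, 0.1657]
eef_rot: [0.002, 1.0, -0.001, -0.001]
ft_force: [0.1, -0.2, -1.2]
width: 0.0397
grip_force: 20.0
```

{"op": "drive_tool", "data": {
  "series": [
    [[-0.3, 0, -3], 0],
    [[0, 0, -3], 0],
    [[0, 0, -2.5], 0],
    [[0, 0, -1.2], 0],
    [[0, 0, -0.4], 0],
    [[0, 0, -0.1], 0],
    [[0, 0, 0], 0],
    [[0, 0, 0], 0],
    [[0, 0, 0], 0],
    [[0, 0, 0], 0]
  ]
}}

```text
time: 63.85
ee_pos: [0.4689, 0.0189, 0.0638]
eef_rot: [0.002, 1.0, -0.0, -0.001]
ft_force: [0.7, 0.7, 0.4]
width: 0.0397
grip_force: 20.0
```

{"op": "drive_tool", "data": {
  "series": [
    [[0, 0, -0.05], 0],
    [[0, 0, 0], 0],
    [[0, 0, 0], 0],
    [[0, 0, 0], 0],
    [[0, 0, 0], 0],
    [[0, 0, 0], 0],
    [[0, 0, 0.5], 0],
    [[0, 0, 3], 0],
    [[0, 0, 5], 0],
    [[0, 0, 5], 0]
  ],
  "hand": 0.15
}}

```text
time: 65.1
ee_pos: [0.4682, 0.0196, 0.1912]
eef_rot: [0.001, 1.0, -0.001, -0.002]
ft_force: [-1.0, 2.2, 0.7]
width: 0.074
grip_force: 0.0
```

{"op": "drive_tool", "data": {
  "series": [
    [[-0.6, -3.5, 0], 2],
    [[-0.9, -5.8, 0], 4],
    [[-0.9, -5.8, 0], 4],
    [[-0.9, -5.8, 0], 4],
    [[-0.9, -5.8, 0], 4],
    [[-0.9, -5.8, 0], 4],
    [[-0.6, -3, 0], 1],
    [[-0.6, -1.5, 0], 0],
    [[0, 0, 0], 0],
    [[0, 0, 0], 0]
  ],
  "hand": 0
}}

```text
time: 66.35
ee_pos: [0.3722, -0.325, 0.2077]
eef_rot: [-0.199, 0.98, -0.013, 0.011]
ft_force: [-0.0, 0.2, 1.0]
width: 0.0871
grip_force: 0.0
```

```bash
python3 - <<'E'
from chg import *
s,w=snap('wrist'); print(s['ee_pos'],s['eef_rot']); t,c=snap('top')[1],snap('scene')[1]
cv2.imwrite('pics/w9.png',np.vstack([w['color'][:250],np.hstack([cv2.resize(t['color'][195:290,265:425],(320,190)),cv2.resize(c['color'][140:235,230:390],(320,190))])])[:,:,::-1])
print(ray(w,[[320,230]],.037,s))
E
```

```text
[ 0.37223773 -0.32497944  0.20772496] [-0.19947798  0.97975255 -0.01311227  0.01102455]
[[ 0.42996545 -0.30615937  0.037     ]]
```

View pics/w9.png

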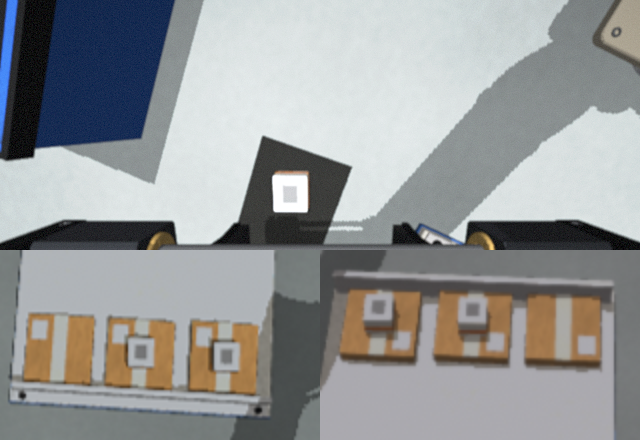

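Two chargers stand on the cartons and the third is at (290,190). The arm didn't reach its commanded pose, so I'll check joint limits.

```bash
python3 - <<'E'
from chg import *
s,w=snap('wrist'); print(np.round(s['joint_positions'],3), s['ee_pos'],s['eef_rot'])
H,S,V=cv2.split(cv2.cvtColor(w['color'],cv2.COLOR_RGB2HSV))
m=(V>110)&(S<50); m[:,:262]=0; m[:,325:]=0; m[215:]=0; m[:160]=0
for b in blobs(m,200): print(b[1],b[2],rect(w,b[3],.037,s))
E
```

```text
[-0.987 -0.499  1.339  1.904  0.509  1.356  2.193] [ 0.37229885 -0.32511706  0.2078516 ] [-0.19975491  0.97969338 -0.01333465  0.01100191]
1384 [289.97398844 192.7550578 ] (0.4009, -0.3572, 48.2, 42.8, 22.9)
```

Joints 2 and 3 sit at their range limits because of redundancy drift. I'll move outward, turning back a little, and see if it recovers.

{"op": "drive_tool", "data": {
  "series": [
    [[1, -0.5, 0], -3],
    [[1, -0.5, 0], -3],
    [[1, -0.5, 0], -3],
    [[1, -0.5, 0], -3],
    [[1, -0.5, 0], -3],
    [[1, -0.5, 0], -3],
    [[0, 0, 0], -2],
    [[0, 0, 0], -2],
    [[0, 0, 0], 0],
    [[0, 0, 0], 0]
  ]
}}

```text
time: 67.8
ee_pos: [0.3972, -0.3271, 0.2262]
eef_rot: [-0.009, 0.999, -0.031, 0.021]
ft_force: [0.4, -0.1, -0.1]
width: 0.0871
grip_force: 0.0
```

```bash
python3 - <<'E'
from chg import *
s=r.read_state(); print(np.round(s['joint_positions'],3), s['ee_pos'],s['eef_rot'])
E
```

```text
[-1.047 -0.499  1.34   1.862  0.545  1.37   1.762] [ 0.39722231 -0.32711799  0.22621742] [-0.00880178  0.99925055 -0.03128442  0.02102744]
```

{"op": "drive_tool", "data": {
  "series": [
    [[1.5, 4, 0], 0],
    [[1.5, 4, 0], 0],
    [[1.5, 4, 0], 0],
    [[1.5, 4, 0], 0],
    [[1.5, 4, 0], 0],
    [[1, 4, 0], 0],
    [[0, 0, 0], 0],
    [[0, 0, 0], 0],
    [[0, 0, 0], 0],
    [[0, 0, 0], 0]
  ]
}}

```text
time: 69.05
ee_pos: [0.4822, -0.0878, 0.2263]
eef_rot: [-0.008, 0.999, -0.031, 0.021]
ft_force: [-0.1, -0.6, 1.2]
width: 0.0872
grip_force: 0.0
```

```bash
python3 - <<'E'
from chg import *
s=r.read_state(); print(np.round(s['joint_positions'],3), s['ee_pos'],s['eef_rot'])
E
```

```text
[-1.328 -0.246  1.254  1.9    0.31   1.293  1.426] [ 0.48215553 -0.08784896  0.2262603 ] [-0.00790248  0.99926644 -0.03098286  0.02107604]
```

Tilt of about 4° came from the limits. It is harmless if pick and place share it. To unwind the redundancy I'll make a loop: left while close in, then out, then right while extended, all high above the things.

{"op": "drive_tool", "data": {
  "series": [
    [[-0.5, 5.6, 0.3], 0],
    [[-0.5, 5.6, 0.3], 0],
    [[-0.5, 5.6, 0.3], 0],
    [[-0.5, 5.6, 0.3], 0],
    [[-0.5, 5.6, 0.3], 0],
    [[-0.5, 5.6, 0.3], 0],
    [[0, 5.6, 0], 0],
    [[2, 4, 0], 0],
    [[4, 3, 0], 0],
    [[5, 2, 0], 0]
  ]
}}

```text
time: 70.3
ee_pos: [0.5625, 0.3977, 0.2436]
eef_rot: [-0.011, 0.999, -0.031, 0.021]
ft_force: [-0.2, 1.2, 1.9]
width: 0.087
grip_force: 0.0
```

{"op": "drive_tool", "data": {
  "series": [
    [[5, 1, 0], 0],
    [[4, 0, 0], 0],
    [[3, -2, 0], 0],
    [[2, -5, 0], 0],
    [[1, -6, 0], 0],
    [[1, -6, 0], 0],
    [[1, -6, 0], 0],
    [[0.5, -6, 0], 0],
    [[0, -6, 0], 0],
    [[0, -6, 0], 0]
  ]
}}

```text
time: 71.55
ee_pos: [0.7371, -0.0272, 0.2442]
eef_rot: [-0.009, 0.999, -0.031, 0.021]
ft_force: [0.2, 0.5, -0.1]
width: 0.0873
grip_force: 0.0
```

```bash
python3 - <<'E'
from chg import *
s=r.read_state(); print(np.round(s['joint_positions'],3), s['ee_pos'],s['eef_rot'])
E
```

```text
[-0.535  0.666  0.84   1.167 -0.428  1.445  1.805] [ 0.73712846 -0.02722281  0.24419264] [-0.00855313  0.99925292 -0.03128241  0.02102042]
```

{"op": "drive_tool", "data": {
  "series": [
    [[0, -6, 0], 0],
    [[0, -6, 0], 0],
    [[0, -6, 0], 0],
    [[-1, -6, 0], 0],
    [[-2, -5, 0], 0],
    [[-3, -5, 0], 0],
    [[-4, -4, 0], 0],
    [[-5, -1, 0], 0],
    [[-5, 1, 0], 0],
    [[-5, 2, 0], 0]
  ]
}}

```text
time: 72.8
ee_pos: [0.4851, -0.3859, 0.2441]
eef_rot: [-0.008, 0.999, -0.032, 0.021]
ft_force: [-0.5, -0.1, 3.0]
width: 0.0872
grip_force: 0.0
```

```bash
python3 - <<'E'
from chg import *
s=r.read_state(); print(np.round(s['joint_positions'],3), s['ee_pos'],s['eef_rot'])
E
```

```text
[-0.165  0.362  0.959  1.567 -0.288  1.295  2.407] [ 0.48505405 -0.38591187  0.24405001] [-0.00774946  0.99925344 -0.03155243  0.0209032 ]
```

Joints are well inside their ranges again, except joint 7, so I'll take the box across its other faces by turning -68°.

{"op": "drive_tool", "data": {
  "series": [
    [[-0.8, 0.3, 0], -8],
    [[-1, 0.4, 0], -8],
    [[-1, 0.4, 0], -8],
    [[-1, 0.4, 0], -8],
    [[-1, 0.4, -1], -8],
    [[-1, 0.4, -2], -8],
    [[-1, 0.3, -2], -8],
    [[-1, 0.2, -2], -8],
    [[-0.6, 0.1, -1], -4],
    [[0, 0, 0], 0]
  ]
}}

```text
time: 74.05
ee_pos: [0.4026, -0.3561, 0.1638]
eef_rot: [0.552, 0.833, -0.038, -0.001]
ft_force: [-0.2, -0.7, 0.6]
width: 0.087
grip_force: 0.0
```

```bash
python3 - <<'E'
from chg import *
s,w=snap('wrist'); print(np.round(s['joint_positions'],3), s['ee_pos'],s['eef_rot'])
H,S,V=cv2.split(cv2.cvtColor(w['color'],cv2.COLOR_RGB2HSV))
m=(V>110)&(S<50); dk=cv2.dilate(((V<60)).astype(np.uint8),np.ones((9,9)));
for b in blobs(m,300):
    q=rect(w,b[3],.037,s); 
    if q[2]<70 and q[3]<70: print(b[1],b[2],q)
E
```

```text
[-0.43   0.391  1.249  1.834 -0.32   1.182  1.315] [ 0.40263603 -0.35605407  0.16384045] [ 5.51738415e-01  8.33157061e-01 -3.78629292e-02 -6.57206728e-04]
1834 [326.76390403 188.68974918] (0.4015, -0.3566, 45.5, 43.4, 23.6)
```

{"op": "drive_tool", "data": {
  "series": [
    [[-0.1, 0, -2], 0],
    [[0, 0, -4], 0],
    [[0, 0, -4], 0],
    [[0, 0, -2.4], 0],
    [[0, 0, -1.2], 0],
    [[0, 0, -0.7], 0],
    [[0, 0, 0], 0],
    [[0, 0, 0], 0],
    [[0, 0, 0], 0],
    [[0, 0, 0], 0]
  ]
}}

```text
time: 75.35
ee_pos: [0.4025, -0.3561, 0.0216]
eef_rot: [0.552, 0.833, -0.038, 0.0]
ft_force: [-0.0, -0.2, 0.3]
width: 0.0869
grip_force: 0.0
```

{"op": "drive_tool", "data": {
  "series": [
    [[0, 0, 0], 0],
    [[0, 0, 0], 0],
    [[0, 0, 0], 0],
    [[0, 0, 0], 0],
    [[0, 0, 0], 0],
    [[0, 0, 0], 0],
    [[0, 0, 0], 0],
    [[0, 0, 0], 0],
    [[0, 0, 0], 0],
    [[0, 0, 0], 0]
  ],
  "hand": 1
}}

```text
time: 76.6
ee_pos: [0.4023, -0.3561, 0.0214]
eef_rot: [0.552, 0.833, -0.038, -0.0]
ft_force: [-1.1, -0.2, 2.9]
width: 0.0451
grip_force: 19.5
```

```bash
python3 - <<'E'
from h import *
s=r.read_state(); print(np.round(s['joint_positions'],3), s['ee_pos'],s['eef_rot'])
E
```

```text
[-0.236  0.575  1.023  1.951 -0.519  0.925  1.435] [ 0.40230797 -0.35613596  0.02136015] [ 5.51666980e-01  8.33209095e-01 -3.77643687e-02 -1.73612568e-05]
```

{"op": "drive_tool", "data": {
  "series": [
    [[0, 0, 2], 0],
    [[0, 0, 4], 0],
    [[0, 0, 4], 0],
    [[0, 0, 4], 0],
    [[0.4, 3, 0], 4],
    [[0.7, 5, 0], 6],
    [[0.8, 5.5, 0], 7],
    [[0.8, 5.5, 0], 7],
    [[0.8, 5.5, 0], 8],
    [[0.8, 5.5, 0], 8]
  ]
}}

```text
time: 77.85
ee_pos: [0.445, -0.0577, 0.1624]
eef_rot: [0.235, 0.971, -0.034, 0.013]
ft_force: [1.3, 0.3, -0.9]
width: 0.0446
grip_force: 19.5
```

{"op": "drive_tool", "data": {
  "series": [
    [[0.8, 5.5, 0], 8],
    [[0.7, 5.5, 0], 8],
    [[0.7, 5, 0], 6],
    [[0.5, 3, 0], 5],
    [[0.1, 1, 0], 0],
    [[0, 0, 0], 0],
    [[0, 0, 0], 0],
    [[0, 0, 0], 0],
    [[0, 0, 0], 0],
    [[0, 0, 0], 0]
  ]
}}

```text
time: 79.1
ee_pos: [0.4728, 0.1401, 0.1617]
eef_rot: [0.005, 0.999, -0.032, 0.021]
ft_force: [0.2, -0.3, -0.7]
width: 0.0446
grip_force: 19.5
```

```bash
python3 - <<'E'
from h import *
s=r.read_state(); print(np.round(s['joint_positions'],3), s['ee_pos'],s['eef_rot'])
E
```

```text
[-1.381  0.091  1.009  1.949 -0.003  1.129  1.189] [0.47279237 0.14014722 0.16166057] [ 0.00460657  0.9992798  -0.03156373  0.02055196]
```

{"op": "drive_tool", "data": {
  "series": [
    [[0, 0.5, -2.5], 0],
    [[0, 0, -3], 0],
    [[0, 0, -2.2], 0],
    [[0, 0, -1], 0],
    [[0, 0, -0.4], 0],
    [[0, 0, -0.1], 0],
    [[0, 0, 0], 0],
    [[0, 0, 0], 0],
    [[0, 0, 0], 0],
    [[0, 0, 0], 0]
  ]
}}

```text
time: 80.35
ee_pos: [0.4728, 0.1454, 0.0697]
eef_rot: [0.004, 0.999, -0.032, 0.021]
ft_force: [0.7, 0.5, 0.4]
width: 0.0446
grip_force: 19.5
```

{"op": "drive_tool", "data": {
  "series": [
    [[0, 0, -0.1], 0],
    [[0, 0, 0], 0],
    [[0, 0, 0], 0],
    [[0, 0, 0], 0],
    [[0, 0, 0], 0],
    [[0, 0, 0], 0],
    [[0, 0, 0.5], 0],
    [[0, 0, 2], 0],
    [[0, 0, 4], 0],
    [[0, 0, 4], 0]
  ],
  "hand": 0.15
}}

```text
time: 81.6
ee_pos: [0.4728, 0.145, 0.1749]
eef_rot: [0.005, 0.999, -0.032, 0.021]
ft_force: [-0.6, 0.6, 0.4]
width: 0.0738
grip_force: 0.0
```

{"op": "drive_tool", "data": {
  "series": [
    [[0, 3, 2], 0],
    [[0, 5, 2], 0],
    [[0, 5, 2], 0],
    [[0, 5, 1], 0],
    [[0, 4, 0], 0],
    [[0, 2, 0], 0],
    [[0, 0, 0], 0],
    [[0, 0, 0], 0],
    [[0, 0, 0], 0],
    [[0, 0, 0], 0]
  ],
  "hand": 1
}}

```text
time: 82.85
ee_pos: [0.473, 0.3846, 0.2439]
eef_rot: [0.005, 0.999, -0.031, 0.021]
ft_force: [-0.3, -0.7, 0.0]
width: 0.0004
grip_force: 0.0
```

```bash
python3 - <<'E'
from chg import *
s,c=snap('scene'); t=snap('top')[1]; w=snap('wrist')[1]; print(np.round(s['joint_positions'],3), s['ee_pos'],s['eef_rot'])
cv2.imwrite('pics/v10.png',np.vstack([np.hstack([cv2.resize(t['color'][170:290,200:420],(400,220)),cv2.resize(c['color'][135:255,230:450],(400,220))]),cv2.resize(w['color'],(800,500))[:300]])[:,:,::-1])
E
```

```text
[-1.477  0.395  0.897  1.516 -0.234  1.38   0.988] [0.47299049 0.38458225 0.24391654] [ 0.00488544  0.99928504 -0.03138572  0.0205055 ]
```

View pics/v10.png

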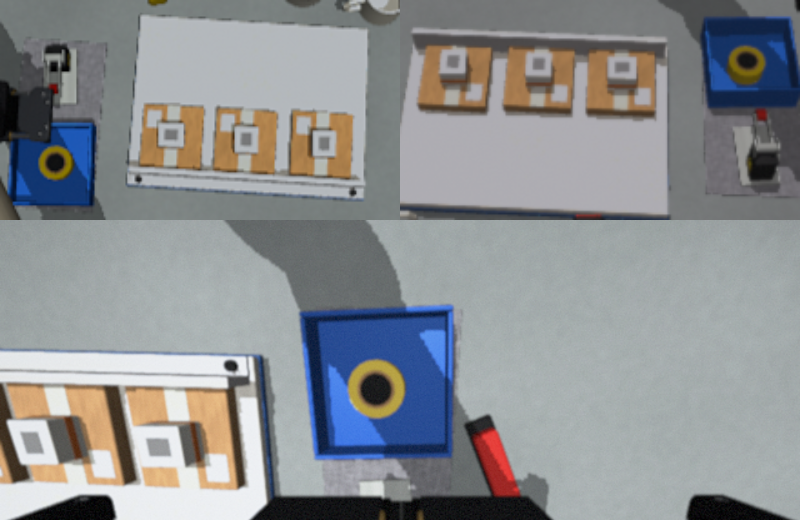

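All three chargers stand on their cartons and the tape is in the tote. Next I'll check the positions and triangulate the roller.

```bash
python3 - <<'E'
from chg import *
c=snap('scene')[1]; t=snap('top')[1]
one(t,272,315,225,272);one(t,314,356,225,272);one(t,356,400,225,273)
H,S,V=cv2.split(cv2.cvtColor(t['color'],cv2.COLOR_RGB2HSV)); m=(V>100)&(S<40); 
for b,z in (((286,306),.084),((327,345),.084),((368,388),.084)):
    k=np.zeros_like(m); k[235:258,b[0]:b[1]]=1
    for q in blobs(m&k,60): print(q[1],rect(t,q[3],z))
# roller
a=cv2.imread('pics/top0.png')[:,:,::-1]; px=[]
for im,(x0,x1,y0,y1) in((a,(215,250,205,228)),(c['color'],(410,450,190,240))):
    H,S,V=cv2.split(cv2.cvtColor(np.ascontiguousarray(im),cv2.COLOR_RGB2HSV)); m=((H<6)|(H>172))&(S>120); k=np.zeros_like(m); k[y0:y1,x0:x1]=1
    bs=blobs(m&k,6); b=max(bs,key=lambda b:b[1]); px.append(b[2]); ys,xs=np.where(b[3]); print(b[1],b[2],xs.min(),xs.max(),ys.min(),ys.max())
Pm=[np.array(q['intrinsics'])@np.c_[q['R'],q['t']] for q in(t,c)]
X=cv2.triangulatePoints(Pm[0],Pm[1],px[0].reshape(2,1),px[1].reshape(2,1)); print('roller',X[:3,0]/X[3,0])
E
```

```text
473.0 145.3 [103.7 107.2] 88.2
469.0 18.8 [104.4 108.1] 87.8
466.4 -111.9 [104.3 110.4] 87.6
254 (0.4633, 0.1456, 67.4, 46.2, 1.6)
254 (0.4668, 0.0214, 67.4, 43.0, 1.6)
241 (0.4705, -0.1132, 67.9, 36.8, 0.4)
24 [228.91666667 218.08333333] 227 231 216 220
36 [428.5        196.88888889] 426 431 194 200
roller [0.54594318 0.35150158 0.07169007]
```

{"op": "drive_tool", "data": {
  "series": [
    [[1, -0.2, 0], 0],
    [[2, -0.5, 0], 0],
    [[2.5, -0.6, 0], 0],
    [[2.5, -0.6, 0], 0],
    [[2, -0.6, 0], 0],
    [[1.5, -0.5, 0], 0],
    [[0.5, -0.3, 0], 0],
    [[0, 0, 0], 0],
    [[0, 0, 0], 0],
    [[0, 0, 0], 0]
  ]
}}

```text
time: 84.35
ee_pos: [0.5922, 0.353, 0.2437]
eef_rot: [0.004, 0.999, -0.031, 0.021]
ft_force: [-0.3, -0.8, -0.6]
width: 0.0005
grip_force: 0.0
```

```bash
python3 - <<'E'
from chg import *
s,w=snap('wrist'); print(s['ee_pos'],np.round(s['joint_positions'],2))
H,S,V=cv2.split(cv2.cvtColor(w['color'],cv2.COLOR_RGB2HSV)); m=((H<6)|(H>172))&(S>120); m[:,:250]=0; m[:,400:]=0
from scipy.spatial.transform import Rotation as Ro
M=np.array(w['mount']); Rw=Ro.from_quat(s['eef_rot']).as_matrix(); R=(Rw@M[:3,:3]).T; tt=-R@(Rw@M[:3,3]+s['ee_pos'])
K=np.array(w['intrinsics'])
for b in blobs(m,10):
    ys,xs=np.where(b[3]); print(b[1],b[2],xs.min(),xs.max(),ys.min(),ys.max(),ray(w,b[2],.074,s))
c=snap('scene')[1]; t=snap('top')[1]
bs=max(blobs(m,10),key=lambda b:b[1])
for q,p in((t,[228.9,218.1]),(c,[428.5,196.9])):
    X=cv2.triangulatePoints(K@np.c_[R,tt],np.array(q['intrinsics'])@np.c_[q['R'],q['t']],np.array(bs[2]).reshape(2,1),np.array(p).reshape(2,1)); print(X[:3,0]/X[3,0])
cv2.imwrite('pics/w11.png',cv2.resize(w['color'][100:260,200:440],None,fx=3,fy=3)[:,:,::-1])
E
```

```text
[0.59223741 0.35304394 0.24374002] [-1.18  0.59  0.86  1.28 -0.36  1.44  1.19]
159 [327.74213836 139.5408805 ] 322 333 133 146 [[0.54751278 0.3516088  0.074     ]]
[0.54716742 0.35162647 0.06563529]
[0.54751993 0.35172157 0.07434681]
```

View pics/w11.png

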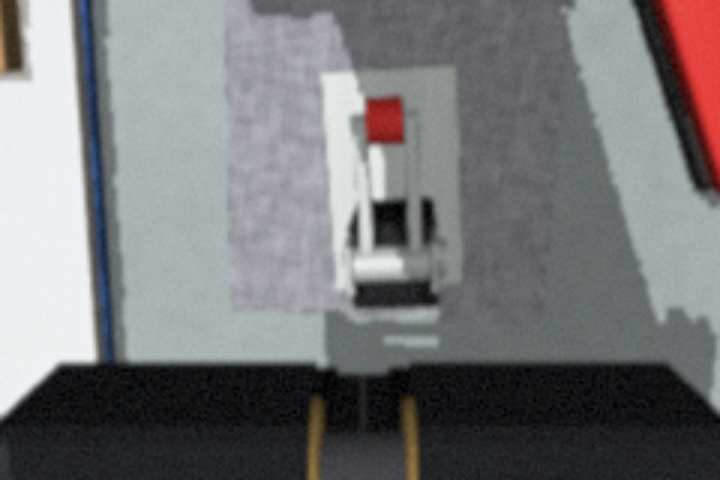

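The red roller sits at about (384,119) in the crop, on the lever arms that run toward the hinge at (390,265). I'll go above it, then down in small steps.

{"op": "drive_tool", "data": {
  "series": [
    [[-1.5, 0, -2], 0],
    [[-1.6, -0.1, -3], 0],
    [[-1.5, 0, -3], 0],
    [[0, 0, -3], 0],
    [[0, 0, -2], 0],
    [[0, 0, -0.8], 0],
    [[0, 0, 0], 0],
    [[0, 0, 0], 0],
    [[0, 0, 0], 0],
    [[0, 0, 0], 0]
  ]
}}

```text
time: 85.75
ee_pos: [0.547, 0.3515, 0.1061]
eef_rot: [0.004, 0.999, -0.031, 0.021]
ft_force: [0.7, -1.3, 1.2]
width: 0.0004
grip_force: 0.0
```

{"op": "drive_tool", "data": {
  "series": [
    [[0, 0, -0.4], 0],
    [[0, 0, -0.3], 0],
    [[0, 0, -0.2], 0],
    [[0, 0, 0], 0],
    [[0, 0, 0], 0],
    [[0, 0, 0], 0],
    [[0, 0, 0], 0],
    [[0, 0, 0], 0],
    [[0, 0, 0], 0],
    [[0, 0, 0], 0]
  ]
}}

```text
time: 87.0
ee_pos: [0.5468, 0.3514, 0.0966]
eef_rot: [0.004, 0.999, -0.032, 0.021]
ft_force: [-0.4, -0.4, -0.4]
width: 0.0008
grip_force: 0.0
```

{"op": "drive_tool", "data": {
  "series": [
    [[0, 0, -0.2], 0],
    [[0, 0, -0.2], 0],
    [[0, 0, 0], 0],
    [[0, 0, 0], 0],
    [[0, 0, 0], 0],
    [[0, 0, 0], 0],
    [[0, 0, 0], 0],
    [[0, 0, 0], 0],
    [[0, 0, 0], 0],
    [[0, 0, 0], 0]
  ]
}}

```text
time: 88.25
ee_pos: [0.5468, 0.3514, 0.0926]
eef_rot: [0.004, 0.999, -0.032, 0.021]
ft_force: [0.0, -0.7, -0.0]
width: 0.0004
grip_force: 0.0
```

{"op": "drive_tool", "data": {
  "series": [
    [[0, 0, -0.2], 0],
    [[0, 0, -0.2], 0],
    [[0, 0, 0], 0],
    [[0, 0, 0], 0],
    [[0, 0, 0], 0],
    [[0, 0, 0], 0],
    [[0, 0, 0], 0],
    [[0, 0, 0], 0],
    [[0, 0, 0], 0],
    [[0, 0, 0], 0]
  ]
}}

```text
time: 89.5
ee_pos: [0.5468, 0.3514, 0.0886]
eef_rot: [0.004, 0.999, -0.032, 0.021]
ft_force: [-0.3, 0.4, 1.5]
width: 0.0002
grip_force: 0.6
```

{"op": "drive_tool", "data": {
  "series": [
    [[0, 0, -0.2], 0],
    [[0, 0, -0.2], 0],
    [[0, 0, 0], 0],
    [[0, 0, 0], 0],
    [[0, 0, 0], 0],
    [[0, 0, 0], 0],
    [[0, 0, 0], 0],
    [[0, 0, 0], 0],
    [[0, 0, 0], 0],
    [[0, 0, 0], 0]
  ]
}}

```text
time: 90.75
ee_pos: [0.5468, 0.3514, 0.0846]
eef_rot: [0.004, 0.999, -0.032, 0.021]
ft_force: [-1.7, 0.6, 2.9]
width: 0.0002
grip_force: 1.2
```

{"op": "drive_tool", "data": {
  "series": [
    [[0, 0, -0.1], 0],
    [[0, 0, -0.1], 0],
    [[0, 0, -0.1], 0],
    [[0, 0, -0.1], 0],
    [[0, 0, -0.1], 0],
    [[0, 0, 0], 0],
    [[0, 0, 0], 0],
    [[0, 0, 0], 0],
    [[0, 0, 0], 0],
    [[0, 0, 0], 0]
  ]
}}

```text
time: 92.0
ee_pos: [0.5468, 0.3514, 0.0796]
eef_rot: [0.004, 0.999, -0.032, 0.021]
ft_force: [-3.0, 0.9, 4.2]
width: 0.0002
grip_force: 1.9
```

```bash
python3 - <<'E'
from h import *
F=[];G=[]
for i in range(8):
    s,_=snap('scene'); s=r.read_state(); F.append(s['ft_force'][2]); G.append(s['grip_force'])
print(s['time'],s['ee_pos'],np.mean(F),np.std(F),np.mean(G),np.std(G))
E
```

```text
92.4 [0.54679214 0.35138296 0.07961757] 3.504599502427209 0.7649499467444102 1.8591708446729172 0.008818989087773522
```

{"op": "drive_tool", "data": {
  "series": [
    [[0, 0, -0.1], 0],
    [[0, 0, -0.1], 0],
    [[0, 0, -0.1], 0],
    [[0, 0, -0.1], 0],
    [[0, 0, -0.1], 0],
    [[0, 0, 0], 0],
    [[0, 0, 0], 0],
    [[0, 0, 0], 0],
    [[0, 0, 0], 0],
    [[0, 0, 0], 0]
  ]
}}

```text
time: 93.65
ee_pos: [0.5469, 0.3514, 0.0747]
eef_rot: [0.004, 0.999, -0.032, 0.021]
ft_force: [-0.8, 0.8, 4.6]
width: 0.0003
grip_force: 2.5
```

```bash
python3 - <<'E'
from h import *
F=[];G=[]
for i in range(4):
    s,c=snap('scene'); s=r.read_state(); F.append(s['ft_force'][2]); G.append(s['grip_force'])
print(s['time'],s['ee_pos'],np.mean(F),np.mean(G))
t=snap('top')[1]
for n,im,(x0,x1,y0,y1) in(('t',t['color'],(215,250,205,228)),('s',c['color'],(410,450,190,240))):
    H,S,V=cv2.split(cv2.cvtColor(im,cv2.COLOR_RGB2HSV)); m=((H<6)|(H>172))&(S>120); k=np.zeros_like(m); k[y0:y1,x0:x1]=1
    print(n,[p.mean() for p in np.where(m&k)], (m&k).sum())
E
```

```text
93.85 [0.54691784 0.35142577 0.07468418] 4.703924395942265 2.502815759216901
t [np.float64(212.5), np.float64(235.5)] 2
s [np.float64(201.6), np.float64(427.93333333333334)] 15
```

{"op": "drive_tool", "data": {
  "series": [
    [[0, 0, -0.1], 0],
    [[0, 0, -0.1], 0],
    [[0, 0, 0], 0],
    [[0, 0, 0], 0],
    [[0, 0, 0], 0],
    [[0, 0, 0], 0],
    [[0, 0, 0], 0],
    [[0, 0, 0], 0],
    [[0, 0, 0], 0],
    [[0, 0, 0], 0]
  ]
}}

```text
time: 95.15
ee_pos: [0.5471, 0.3514, 0.0728]
eef_rot: [0.004, 0.999, -0.032, 0.021]
ft_force: [-0.2, 1.2, 6.5]
width: 0.0006
grip_force: 2.7
```

{"op": "drive_tool", "data": {
  "series": [
    [[0, 0, 0.3], 0],
    [[0, 0, 0.5], 0],
    [[0, 0, 0.6], 0],
    [[0, 0, 1], 0],
    [[0, 0, 3], 0],
    [[0, 0, 5], 0],
    [[0, 3, 4], 0],
    [[-1, 5, 0], 0],
    [[-1, 5, 0], 0],
    [[-1, 4, 0], 0]
  ]
}}

```text
time: 96.4
ee_pos: [0.5156, 0.5233, 0.2165]
eef_rot: [0.004, 0.999, -0.032, 0.02]
ft_force: [0.3, 0.6, 0.4]
width: 0.0002
grip_force: 0.0
```

```bash
python3 - <<'E'
from chg import *
c=snap('scene')[1]; t=snap('top')[1]
one(t,272,315,225,272);one(t,314,356,225,272);one(t,356,400,225,273)
for n,im,(x0,x1,y0,y1) in(('t',t['color'],(215,250,205,228)),('s',c['color'],(410,450,190,240))):
    H,S,V=cv2.split(cv2.cvtColor(im,cv2.COLOR_RGB2HSV)); m=((H<6)|(H>172))&(S>120); k=np.zeros_like(m); k[y0:y1,x0:x1]=1
    print(n,[p.mean() for p in np.where(m&k)], (m&k).sum())
cv2.imwrite('pics/v12.png',np.vstack([cv2.resize(t['color'][150:290,190:480],(760,300)),cv2.resize(c['color'][135:255,150:470],(760,290))])[:,:,::-1])
E
```

```text
473.0 145.3 [103.7 107.2] 88.2
469.0 18.9 [104.3 108.1] 87.8
466.4 -112.0 [104.5 110.4] 87.6
t [np.float64(218.1304347826087), np.float64(228.82608695652175)] 23
s [np.float64(196.75), np.float64(428.6111111111111)] 36
```

View pics/v12.png

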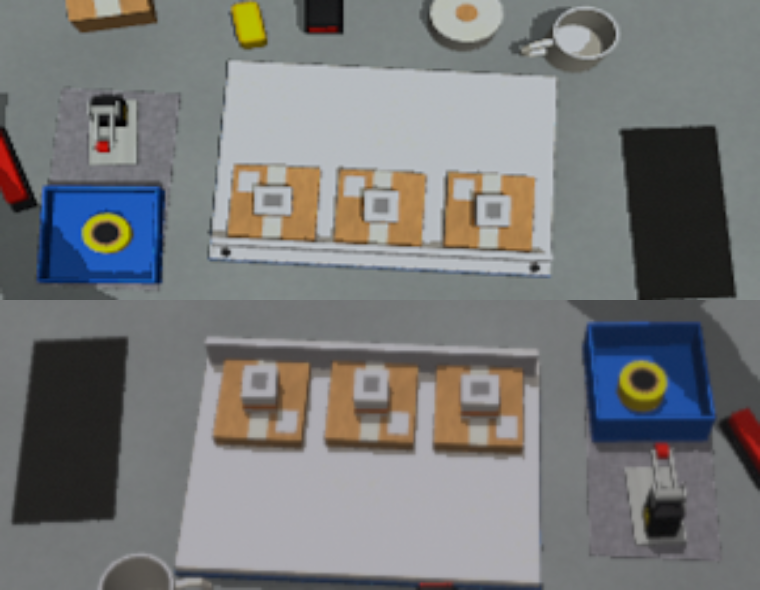

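The final views show the tape in the tote, the three topped cartons flush, the roller back at rest and the bystanders untouched. I'm handing in.

```bash
python3 -c "
from bench import r
print(r.close_job())"
```

```text
the job is handed in; nothing more can be done
None
```

I handed the job in at about 96 s; it gave no verdict. The last camera check shows the tape in the tote, three cartons flush with one charger on each (so no spare left on the mat), and the switch lever back at rest. I judged the click only from roller travel and force (about 15 mm down).

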